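Unpin the paint chest, park the pin, open the lid

ROBOT

A 7-joint arm with a two-finger parallel gripper is mounted at the origin on the work surface. World frame = base frame: x ahead of the robot, y to its left, z up, the work surface at z = 0. Lengths are in m, angles in rad, forces in N, time in s.
With the tool pointing down it reaches from about 0.35 to 0.9 m from the base axis. Payload 19.9 kg.
Tool frame: the origin (TCP) lies at the very end of the fingers, on their centre line; the grasp point (between the pads) lies r.grip_depth behind it (r.grip_depth is the distance from the TCP to the grasp point, in m); z points along the fingers, y is the line along which they close (so a half turn about z gives the same grasp; the last joint's range is limited). The gripper opens to 94 mm and grips with 3 to 60 N. Pads are 16 mm wide; open, the fingers measure 119 mm over their backs; the gripper's body (75 mm by 177 mm) begins 78 mm behind the grasp point.
Start: joints at [-1.28, 0.417, -0.01, 1.614, 0.005, 1.111, -0.053], TCP at [0.204, 0.591, 0.179] pointing down, gripper open.
Joint ranges: [-2.81, 2.81], [-0.39, 2.02], [-1.27, 1.25], [0.06, 2.57], [-1.19, 4.33], [0.19, 2], [-2.82, 2.82]. Speed limits (rad/s): [1.89, 1.89, 2.39, 2.39, 3.01, 3.01, 3.01].

INTERFACE

Orientations are given as a unit quaternion [x, y, z, w].
In Python, from station import r gives the robot as it stands.
- The arm moves only by the tool play_rows, never from a script. Its argument "steps" is a list that holds one entry, the list of rows, each a list of 5 numbers: the shift along the tool's x, y, z as a fraction of full scale, then the turn about the tool's z as a fraction of full scale, then the opening, from 0 (shut) to 1 (fully open). In form: [[[tx, ty, tz, twist, jaw], ...]]. A call has 1 to 20 rows; each row is the pose to reach, as a shift and turn from the pose commanded when the call began, along the tool's axes at that moment, turning the shorter way round; what a row does not reach only later rows make up. Full scale, the value 1, is 20 cm for a shift and 180 degrees for a turn. A row lasts 1/12 s, in which the tool goes at most 41.7 mm and 7.16 degrees, less where a joint would pass 70% of its speed; a pose out of reach is approached as far as the arm can. A call with a number of a shift or a turn outside -1 to 1 is refused whole. A call with a gripper value outside its range is refused whole. The fingers move at their own pace and stop on an object; "force" is the grip in N (left out, the last holds). Time passes only in rows, so rows that repeat a pose let the fingers close. It gives the time, the measured TCP pose, the force, the opening and the grip force at its end, in the units of the state.
- r.sense(): the state, without advancing time (a new reading comes with each control period).
- r.capture(name): name is "side" or "top"; returns the picture (420x560x3 uint8, red, green, blue); there is no depth.
- r.camera_info(name): a dict with "K" (3x3 intrinsics, pixels), "dist" ([k1, k2, p1, p2, k3] as OpenCV has them; the pictures are not rectified), "extrinsics" (4x4, takes a point from world to camera coordinates). Camera axes: x right, y down, z forward; pixel columns grow to the right and rows downward; lengths in m; the calibration is good to about 2 mm. A picture is of the moment at which its call begins. camera_info takes no time and is no camera call.
- r.finish_job(): hands the job in; it is judged then, once.
The state is a dict: "t": time; "joint_positions": joint angles; "qd": joint speeds; "tau": joint torques, N m; "position": TCP position; "tool_rot": TCP orientation; "wrist_force": force on the tool from outside, world axes, zero at the start; "wrist_torque": the same for the moment, N m; "opening": finger opening in m; "gripper_force": force on a finger pad.
Only numpy, scipy, OpenCV 4.12 (cv2) and the standard library are available. Lean on these libraries where they do the work, as an engineer would, in place of code of your own. Each camera call takes 0.05 s, during which the arm holds its last target. There are 200 camera calls.

TASK

Open the yellow paint chest: draw the locking pin straight out of its hasp by the knob, lay it down on the rubber mat and let go, then take it again by its bare shank and park it in the aluminium pin rest, shank lying in both notches and the knob down in its pocket, drawn up snug against the notched plate. Then lift the lid gently by its handle all the way to its stop and let go. Do not drop the pin or slam the lid, and leave the cans, tools and other things on the bench where they are.

Things in the scene. Friction and masses are not known exactly. Their poses are not given: they have to be found in the camera images.
- pin: Loose locking pin, 0.23 kg: black square knob (45 mm long, 30 x 30 mm) and plain round steel shank (16 mm diameter, 120 mm long). Origin on the axis at the knob's shoulder; x along the shank to its free tip (knob x = -45 to 0 mm, shank 0 to 120), y and z square to the knob's faces. At first level in the hasp, shoulder 2 to 10 mm off the ear: only the knob can be taken there.
- pin_middle (a point): Point on the pin's axis 50 mm along the shank from the knob's shoulder, about 10 mm tipward of its centre of mass: where the shank is best gripped.
- chest: Fixed yellow steel chest, 220 (x) x 360 (y) mm, 111 mm high with its lid; origin under its middle, -x is its front, where the hasp and the lid's handle stick out. The hasp: two fixed dark steel ears (14 mm thick, 50 mm deep in x, 90 mm high), 32 mm apart along y, and between them the tongue of the lid's strap (strap top 113 mm above the bench).
- bore_mouth (a point): Centre of the bore's outer mouth, on the outer face of the hasp's -y ear, 65 mm above the bench and 65 mm ahead of the chest's front wall; axes as the chest. The bore runs 60 mm along +y through ear, tongue and ear; holes 19 mm wide in the ears, 22 in the tongue. The pin comes out towards -y, its knob leading, and is free after some 125 mm.
- rest: Fixed aluminium pin rest, base 184 x 70 x 10 mm; origin under its middle, x along it. From -x: knob pocket, open on top (60 x 44 mm inside, 6 mm walls 85 mm high: no room for fingers), notched plate (x = -22 to -12 mm), open gap for fingers, notched post (x = 70 to 80). U-notches 20 mm wide, bottom 40 mm above the bench, flared lips to 75 mm. Knob lies in the pocket, shank to +x.
- rest_seat (a point): Where the pin's origin (knob shoulder) belongs when parked: in the plate's notch on its pocket side, 48 mm above the bench; axes as the rest (x towards the post). The knob has 15 mm of play in the pocket behind it, so the pin must be drawn to +x until the shoulder bears on the plate.
- mat: Fixed black rubber mat, 240 (x) x 160 (y) x 4 mm; origin under its middle.
- lid (a joint): Opening of the chest's lid: 0 shut, 1.0 rad at its stop; hinged along the chest's back edge, its front edge swings up and back. A stiff hinge holds it wherever it is left; about 7 to 9 N at the handle lift it. The pin locks it.
- lid_handle (a point): Middle of the lid's handle: round steel bar of 12 mm diameter, 100 mm long, parallel to the chest's front, held 45 mm ahead of the lid's front edge by its two ends; 104 mm high when shut. Axes turn with the lid (x from front to hinge, y along the bar).
- lid_hinge (a point): Point on the hinge line straight behind the handle's middle, 104 mm above the bench; axes as the chest (x from front to back, y along the hinge). The handle swings about it at 265 mm radius.
- paint_can: Bystander: paint tin, 74 mm wide, 90 mm high, origin under it.
- thinner: Bystander: white bottle, 66 mm wide, 170 mm high, origin under it.
- tape: Bystander: roll of tape lying flat, 100 mm wide, 25 mm high, origin under it.
- wrench: Bystander: wrench lying flat, 170 mm long, origin under its middle.
- brush: Bystander: brush lying flat, 190 mm long, origin under its middle.
- mug: Bystander: blue mug, 80 mm wide, 95 mm high, origin under it.
- enamel: Bystander: dark tin, 60 mm wide, 70 mm high, origin under it.
There are look-alikes about, which are no part of the job. Leave any green look-alike of the rest alone.

How it is judged:
By the outcome, as a careful person would: the job done as asked, in the order asked, and still so for the second after the job is handed in, with the robot touching nothing.
It also fails if it takes over 72 s, if anything falls off the work surface, if the arm or the gripper's body presses on something with over 40 N, if the wrist force passes 120 N, or if a joint passes its speed limit or range.

## Working session

There is one attempt and no reset: what is moved stays moved. The work goes in short steps, Python scripts to look and compute and a tool call to move; the robot and the scene stay as the last step left them, time stands still between calls to the robot, and variables do not carry over. Pictures are saved under pics/ and viewed, at most 10 in all, crops included, and the job is handed in when it is done.

Besides the shell and the picture viewer there is one more tool, called after "Emit:" by a JSON object that holds its "api" and its "payload", one argument or row to a line. play_rows: Moves the arm, as the interface text tells. Its arguments: {"type":"object","properties":{"steps":{"type":"array"},"force":{"type":"number"}},"required":["steps"]}

```bash
ls; mkdir -p pics; python3 - <<'E'
from station import r
import cv2,numpy as np
np.set_printoptions(precision=4,suppress=True)
for n in("side","top"):
    im=r.capture(n); cv2.imwrite(f"pics/{n}0.png",im[:,:,::-1])
    c=r.camera_info(n); print(n,c["K"],c["dist"],c["extrinsics"])
print(r.grip_depth); print(r.sense())
E
```

```text
pics
side [[450.7923   0.     280.7733]
 [  0.     450.7923 211.1778]
 [  0.       0.       1.    ]] [-0.053  0.     0.     0.     0.   ] [[ 0.9867 -0.1627 -0.0051 -0.5116]
 [-0.1211 -0.7129 -0.6907  0.1006]
 [ 0.1087  0.6821 -0.7231  1.5106]
 [ 0.      0.      0.      1.    ]]
top [[404.6576   0.     277.7195]
 [  0.     404.6576 206.5575]
 [  0.       0.       1.    ]] [0.0377 0.     0.     0.     0.    ] [[ 0.0681 -0.9977 -0.0014 -0.0794]
 [-0.9717 -0.066  -0.227   0.5258]
 [ 0.2264  0.0169 -0.9739  1.0452]
 [ 0.      0.      0.      1.    ]]
0.0188
{'t': 0.1, 'joint_positions': array([-1.2795,  0.4179, -0.0103,  1.6141,  0.0047,  1.1107, -0.053 ]), 'qd': array([ 0.0013, -0.0017,  0.0001, -0.0028, -0.0003, -0.0003, -0.0005]), 'tau': array([  0.0013, -85.2595,   0.6402, -42.6695,  -0.0488,   0.0164,
         0.0001]), 'position': array([0.2041, 0.5904, 0.1783]), 'tool_rot': array([ 0.1656,  0.9862, -0.0005, -0.    ]), 'wrist_force': array([ 0.548 , -0.2281, -0.6231]), 'wrist_torque': array([-0.015 ,  0.0305, -0.0173]), 'gripper_force': 0.0, 'opening': 0.09407778431439053}
```

View pics/side0.png

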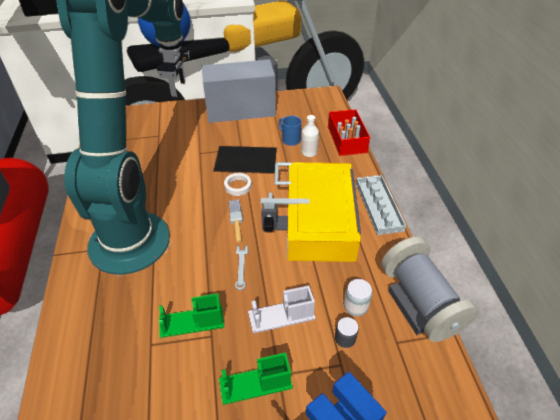

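View pics/top0.png

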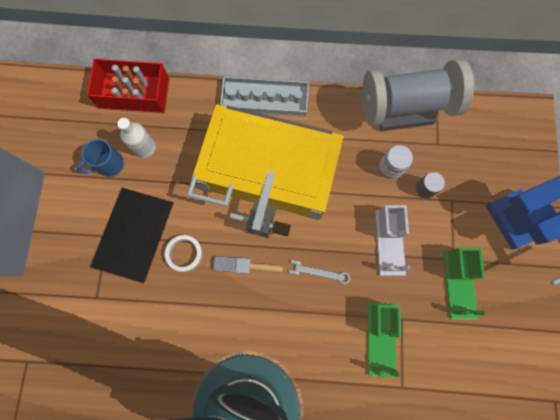

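Side: chest at (322,210), hasp/knob around (268,205-225), aluminium rest (283,310), greens (190,318) and (257,378), mat (246,159). Top: chest (268,160), black knob (282,229), aluminium rest (393,240), greens (463,283) and (384,340), mat (132,235).
Candidates for the rest, top view: silver (393,240), green (463,283), green (384,340). I choose the silver one. For the pin, it's the black knob at (282,229), with its tip at (237,217). The socket tray (264,96) and box (128,85) are not it. I'll check with close crops.

```bash
python3 - <<'E'
import cv2
t=cv2.imread("pics/top0.png");s=cv2.imread("pics/side0.png")
cv2.imwrite("pics/topc.png",cv2.resize(t[100:280,180:420],(800,600),interpolation=cv2.INTER_CUBIC))
cv2.imwrite("pics/sidec.png",cv2.resize(s[150:342,210:370],(500,600),interpolation=cv2.INTER_CUBIC))
E
```

```text
(no output)
```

View pics/topc.png

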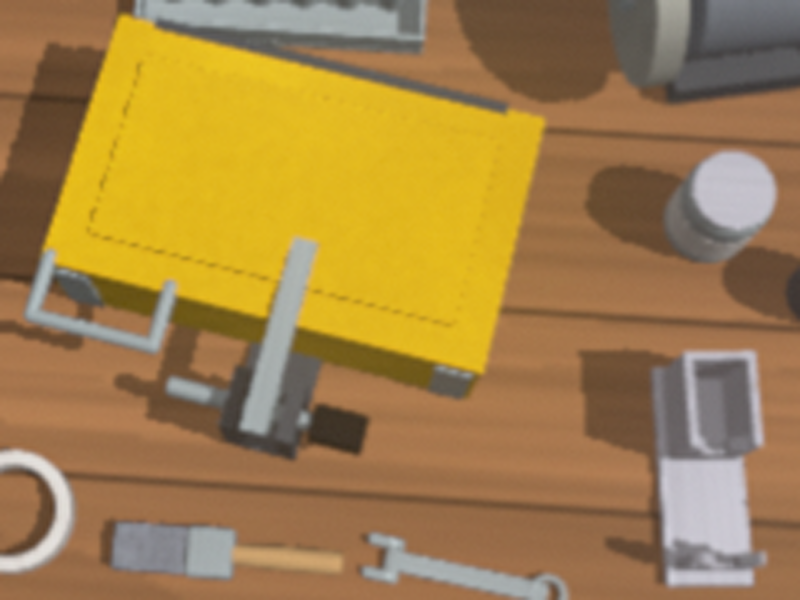

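View pics/sidec.png

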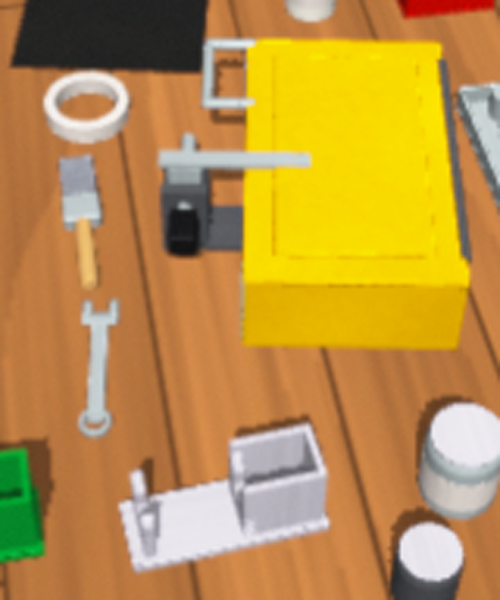

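Top crop confirms: silver rest, pocket top corners (684,353)/(757,351), post end base (668,585)/(753,583). The black knob is at (338,428) beside the ear, and the handle corners are (28,317)/(157,347). Side crop: knob end (183,232), handle bar from (208,45) to (208,104), rest pocket (280,460). Next I fit the models to both views.

```bash
cat > h.py <<'E'
from station import r
import cv2,numpy as np
from scipy.optimize import least_squares
np.set_printoptions(precision=4,suppress=True)
C={n:r.camera_info(n) for n in("side","top")}
def proj(n,P):
    c=C[n];E=np.array(c["extrinsics"]);rv=cv2.Rodrigues(E[:3,:3])[0]
    return cv2.projectPoints(np.array(P,float).reshape(-1,1,3),rv,E[:3,3],np.array(c["K"]),np.array(c["dist"]))[0].reshape(-1,2)
def tri(pt,ps):
    f=lambda X:np.r_[proj("top",X)[0]-pt,proj("side",X)[0]-ps]
    s=least_squares(f,[.6,0,.05]);return s.x,s.fun
def body(p,P):
    c,s=np.cos(p[2]),np.sin(p[2]);P=np.array(P,float)
    return np.c_[p[0]+c*P[:,0]-s*P[:,1],p[1]+s*P[:,0]+c*P[:,1],P[:,2]]
T=lambda a:np.array(a,float)*.3+[180,100]
S=lambda a:np.array(a,float)*.32+[210,150]
def fit(obs,x0):
    f=lambda p:np.concatenate([(proj(n,body(p,[o[0] for o in L]))-[o[1] for o in L]).ravel() for n,L in obs.items()])
    s=least_squares(f,x0,loss="soft_l1");return s.x,f(s.x).reshape(-1,2)
E
cat > m.py <<'E'
from h import *
z=.111
ch={"top":[((.11,.18,z),T((120,15))),((-.11,.18,z),T((48,250))),((-.11,-.18,z),T((487,372))),((.11,-.18,z),T((545,118)))],
"side":[((-.11,.18,z),S((248,42))),((.11,.18,z),S((440,44))),((.11,-.18,z),S((466,283))),((-.11,-.18,z),S((246,284))),((-.11,-.18,0),S((245,346)))]}
p,e=fit(ch,[.7,.1,0]);print("chest",p,"\n",e)
def loc(X): 
    d=X[:2]-p[:2];c,s=np.cos(p[2]),np.sin(p[2]);return np.r_[c*d[0]+s*d[1],-s*d[0]+c*d[1],X[2]]
for nm,a,b in [("hcorner+",(31,315),(208,45)),("hcorner-",(155,346),(208,104)),("pin tip",(170,384),(188,137)),("knob end top-left",(368,418),(200,211)),("knob end topR",(360,453),(167,211)),("strap tipmid",(257,430),(161,159))]:
    X,f=tri(T(a),S(b));print(nm,X,"res",f,"chest:",loc(X))
for nm,yy in (("top",0),("side",0)):
  for y in (-.02,-.03,-.04,-.08,-.09,.0): pass
q={"top":[((-.088,.028,.085),T((757,351))),((-.088,-.028,.085),T((684,353))),((.092,.035,0),T((753,584))),((.092,-.035,0),T((668,586))),((-.092,-.035,.01),T((654,368)))],
"side":[((.092,-.035,.01),S((120,502))),((.092,.035,0),S((138,570))),((-.092,.035,.01),S((328,518))),((-.088,-.028,.085),S((309,425))),((-.088,.028,.085),S((327,484)))]}
qr,e=fit(q,[.55,-.2,3.1]);print("rest",qr,"\n",e)
m={"top":[((.12,.08,.004),(172,204)),((.12,-.08,.004),(145,281)),((-.12,.08,.004),(124,189)),((-.12,-.08,.004),(92,265))],
"side":[((-.12,-.08,.004),(220,148)),((-.12,.08,.004),(214,171)),((.12,-.08,.004),(277,148)),((.12,.08,.004),(276,171))]}
mm={"top":[((.12,.08,.004),(124,189)),((.12,-.08,.004),(172,204)),((-.12,-.08,.004),(145,281)),((-.12,.08,.004),(92,265))],
"side":[((-.12,.08,.004),(220,148)),((.12,.08,.004),(277,148)),((.12,-.08,.004),(276,171)),((-.12,-.08,.004),(214,171))]}
k,e=fit(mm,[.55,.4,0]);print("mat",k,"\n",e)
print("thinner", tri((124,124),(311,119))[0])
E
python3 m.py
```

```text
chest [ 0.655  -0.0151 -0.1881] 
 [[ 1.5058 -0.48  ]
 [-0.6135  2.9691]
 [ 0.3254  0.0456]
 [ 1.4537 -0.4829]
 [ 0.0646 -1.3623]
 [-0.0206 -1.2005]
 [ 1.4772 -0.6598]
 [-0.6489 -2.0657]
 [-0.5594  0.3801]]
hcorner+ [0.5368 0.1915 0.0994] res [ 0.0041  0.351   0.4488 -0.1678] chest: [-0.1548  0.1809  0.0994]
hcorner- [0.5191 0.0909 0.1002] res [-0.0004 -0.0314 -0.0388  0.0138] chest: [-0.1533  0.0788  0.1002]
pin tip [0.4959 0.081  0.0633] res [ 0.0033  0.2982  0.3646 -0.1214] chest: [-0.1743  0.0647  0.0633]
knob end top-left [ 0.4761 -0.08    0.112 ] res [-0.0223 -2.1368 -2.5045  0.7947] chest: [-0.1636 -0.0971  0.112 ]
knob end topR [ 0.446  -0.0756  0.1143] res [-0.0131 -1.3392 -1.5926  0.472 ] chest: [-0.194  -0.0985  0.1143]
strap tipmid [0.4557 0.0045 0.1102] res [ 0.0002  0.0149  0.0183 -0.0056] chest: [-0.1995 -0.018   0.1102]
rest [ 0.4611 -0.3657  3.2256] 
 [[-0.333  -0.0514]
 [ 0.4105 -0.3188]
 [-0.2159  0.5293]
 [-0.1872  0.2468]
 [ 0.0138 -0.1054]
 [-0.1552  0.1101]
 [-0.8216  1.0571]
 [ 0.6873  1.6921]
 [ 0.2619 -0.7129]
 [ 0.2855 -3.2629]]
mat [ 0.4394  0.3559 -0.2197] 
 [[-0.7447 -3.054 ]
 [ 3.6454 -2.8205]
 [ 0.7116  1.6525]
 [-1.1127  1.1752]
 [-0.0546 -2.5017]
 [ 0.9255 -0.7595]
 [-0.5922  2.0955]
 [-0.2436  0.0673]]
thinner [0.6992 0.3677 0.1566]
```

```bash
cat > b.py <<'E'
from h import *
def quad(n):
    im=cv2.imread(f"pics/{n}0.png");hs=cv2.cvtColor(im,cv2.COLOR_BGR2HSV)
    m=cv2.inRange(hs,(20,150,190),(32,255,255));
    k,l,st,_=cv2.connectedComponentsWithStats(m);i=1+np.argmax(st[1:,4])
    m=cv2.morphologyEx(((l==i)*255).astype(np.uint8),cv2.MORPH_CLOSE,np.ones((15,15)))
    c=max(cv2.findContours(m,0,1)[0],key=cv2.contourArea)
    q=cv2.approxPolyDP(c,8,True)[:,0].astype(float)
    c=c[:,0].astype(float);L=[]
    for j in range(len(q)):
        a,b=q[j],q[(j+1)%len(q)];d=(b-a)/np.linalg.norm(b-a);t=(c-a)@d;s=np.abs((c-a)@[-d[1],d[0]])
        w=c[(t>.1*np.linalg.norm(b-a))&(t<.9*np.linalg.norm(b-a))&(s<4)].astype(np.float32)
        vx,vy,x,y=cv2.fitLine(w,cv2.DIST_HUBER,0,.01,.01).ravel();L.append(np.cross([x,y,1],[x+vx,y+vy,1]))
    o=[np.cross(L[j-1],L[j]) for j in range(len(q))]
    return np.array([v[:2]/v[2] for v in o])
if __name__=="__main__":
    for n in("top","side"): 
        q=quad(n);print(n,q)
E
python3 b.py
```

```text
top [[215.4448 106.3338]
 [192.1649 176.8923]
 [324.3424 210.8716]
 [342.1249 137.2656]]
side [[289.0738 163.    ]
 [287.5237 259.5543]
 [359.6636 261.3932]
 [348.9012 163.    ]]
```

```bash
cat > ba.py <<'E'
from h import *
from m import ch,q,mm
E0={n:np.array(C[n]["extrinsics"]) for n in C}
def setcam(v):
    for i,n in enumerate(("side","top")):
        D=np.eye(4);D[:3,:3]=cv2.Rodrigues(v[6*i:6*i+3])[0];D[:3,3]=v[6*i+3:6*i+6];C[n]["extrinsics"]=D@E0[n]
ch["top"]=[((.11,.18,.111),(215.2,105.5)),((-.11,.18,.111),(193,176.4)),((-.11,-.18,.111),(325,211.3)),((.11,-.18,.111),(343,136.4))]
# p: cam12, chest3, hasp y, handle y, pin shoulder y, rest3, mat3
def res(v,full=False):
    setcam(v[:12]);c=v[12:15];hy,ha,pi=v[15:18];out=[]
    def add(b,obs,w=1):
        for n,L in obs.items(): out.append(w*(proj(n,body(b,[o[0] for o in L]))-[o[1] for o in L]))
    add(c,ch);add(v[18:21],q);add(v[21:24],mm,.5)
    def one(P,a,b):add(c,{"top":[(P,T(a))],"side":[(P,S(b))]})
    one((-.155,ha+.05,.106),(31,315),(208,45));one((-.155,ha-.05,.106),(155,346),(208,104))
    one((-.175,pi+.12,.068),(170,384),(188,137));one((-.2,hy,.113),(257,430),(161,159))
    add(c,{"top":[((-.160,pi-.045,.08),T((368,418))),((-.190,pi-.045,.08),T((360,454))),((-.160,pi,.08),T((318,403)))]})
    if full:return np.vstack(out)
    s=np.r_[np.full(3,.003),np.full(3,.002)]
    return np.r_[np.vstack(out).ravel(),v[:12]/np.r_[s,s]]
x0=np.r_[np.zeros(12),.655,-.015,-.188,-.018,.13,-.055,.461,-.366,3.2256,.439,.356,-.22]
s=least_squares(res,x0,loss="soft_l1",x_scale=np.r_[np.full(12,.002),np.full(12,.01)]);v=s.x
if __name__=="__main__":
    print(v[:12]);print("chest",v[12:15],"hasp,handle,pin",v[15:18],"rest",v[18:21],"mat",v[21:24]);print(res(v,True).T)
    W=lambda b,P:body(b,[P])[0]
    c=v[12:15]
    print("mouth",W(c,(-.175,v[15]-.03,.065)),"knobC",W(c,(-.175,v[17]-.0225,.065)),"handle",W(c,(-.155,v[16],.104)))
    print("seat",W(v[18:21],(-.022,0,.048)),"grip@seat",W(v[18:21],(.028,0,.048)))
np.save("v.npy",v)
E
python3 ba.py | tail -12
```

```text
[[ 1.3893 -0.3422  0.056   0.8176  0.202  -0.0633  1.0278 -0.8816 -0.7974
  -0.5446  0.1945 -0.466  -0.4468 -0.1413 -0.0529 -0.7972  0.6609  0.3128
   0.2766 -0.8026  1.4051  0.1695 -0.7602 -0.0445  0.3891 -0.2701 -0.0385
   0.3621  0.4863 -0.3667 -0.4964 -0.3999  0.1727 -0.2535 -0.1756  0.8976
   0.4743 -0.474 ]
 [-1.4075  1.4845  0.4839 -1.2445 -0.8857 -0.5669 -0.3873 -2.0024  0.4452
  -0.0465 -0.3433  0.5454  0.2192 -0.1089  0.6163  1.5315  2.3668 -0.026
  -2.6002 -1.2955 -1.3497  0.9167  0.855  -0.836  -0.0436  1.3292  0.4058
   0.2216 -0.0887  0.3456 -0.1726  0.4331 -0.184   0.3092  0.2929 -0.524
  -0.5086 -0.2712]]
mouth [ 0.4743 -0.0274  0.065 ] knobC [ 0.4687 -0.0564  0.065 ] handle [0.5274 0.142  0.104 ]
seat [ 0.4838 -0.3614  0.048 ] grip@seat [ 0.434  -0.3655  0.048 ]
```

```bash
python3 ba.py | grep -A3 chest | head -4; cat > g.py <<'E'
from h import r,np
from scipy.spatial.transform import Rotation as R
def go(pos,yaw):
    "fractions to bring TCP to pos with tool y at world yaw (deg)"
    s=r.sense();A=R.from_quat(s["tool_rot"]).as_matrix();d=A.T@(np.array(pos)-s["position"])
    cy=np.degrees(np.arctan2(A[1,1],A[0,1]));w=(yaw-cy+180)%360-180
    print("frac",d/.2,"twist",-w/180,"| now",s["position"],"yaw",round(cy,2),"F",s["wrist_force"],"t",s["t"],"open",s["opening"],"j7",s["joint_positions"][6])
E
python3 -c "
from g import *
go((.4687,-.0564,.30),-10.3)"
```

```text
chest [ 0.655  -0.0151 -0.1881] 
 [[ 1.5058 -0.48  ]
 [-0.6135  2.9691]
 [ 0.3254  0.0456]
frac [-2.307  -2.6248 -0.6054] twist 0.4512955768680939 | now [0.2041 0.5904 0.1783] yaw 70.93 F [ 0.548  -0.2281 -0.6231] t 0.1 open 0.09407778431439053 j7 -0.05299709496935779
```

Emit:
{"api": "play_rows", "payload": {
  "steps": [
    [[0,0,-0.6,0,1],[-0.77,-0.88,-0.6,0,1],[-0.77,-0.88,-0.6,0,1],[-0.77,-0.88,-0.6,0,1],[-0.77,-0.88,-0.6,0,1],[-0.77,-0.88,-0.6,0,1],[-0.77,-0.88,-0.6,0,1],[-0.77,-0.88,-0.6,0,1],[-0.77,-0.88,-0.6,0,1]]
  ],
  "force": 60
}}

```text
t: 0.85
position: [0.2931, 0.3729, 0.2997]
tool_rot: [0.167, 0.986, 0.001, 0.0]
wrist_force: [-0.6, 1.0, -0.3]
opening: 0.094
gripper_force: 0.0
```

Emit:
{"api": "play_rows", "payload": {
  "steps": [
    [[-0.77,-0.88,0,0,1],[-0.77,-0.88,0,0,1],[-0.77,-0.88,0,0,1],[-0.77,-0.88,0,0,1],[-0.77,-0.88,0,0,1],[-0.77,-0.88,0,0,1],[-0.77,-0.88,0,0,1],[-0.77,-0.88,0,0,1]]
  ]
}}

```text
t: 1.52
position: [0.3804, 0.1575, 0.2985]
tool_rot: [0.166, 0.986, -0.0, -0.0]
wrist_force: [0.2, 0.4, 0.1]
opening: 0.0938
gripper_force: 0.0
```

```bash
python3 - <<'E'
import numpy as np,io,contextlib
v=np.load("v.npy") if __import__("os").path.exists("v.npy") else None
print(np.round(v,4) if v is not None else "none")
from g import *
go((.4687,-.0564,.30),-10.3)
E
```

```text
[-2.7000e-03 -0.0000e+00  8.0000e-04 -0.0000e+00  6.0000e-04  1.1000e-03
 -1.0000e-03  1.4000e-03 -8.0000e-04  3.0000e-04  2.0000e-04  6.0000e-04
  6.5580e-01 -1.0300e-02 -1.9100e-01 -2.1300e-02  1.2510e-01 -5.8300e-02
  4.6190e-01 -3.6320e-01  3.2234e+00  4.3970e-01  3.6010e-01 -2.1430e-01]
frac [-0.7675 -0.8656 -0.0072] twist 0.45099786158241223 | now [0.3804 0.1575 0.2985] yaw 70.88 F [0.2248 0.3874 0.0654] t 1.5167 open 0.09383730273229872 j7 0.7323823811747487
```

Emit:
{"api": "play_rows", "payload": {
  "steps": [
    [[-0.77,-0.87,0,0.453,1],[-0.77,-0.87,0,0.453,1],[-0.77,-0.87,0,0.453,1],[-0.77,-0.87,0,0.453,1],[-0.77,-0.87,0,0.453,1],[-0.77,-0.87,0,0.453,1],[-0.77,-0.87,0,0.453,1],[-0.77,-0.87,0.4,0.453,1],[-0.77,-0.87,0.6,0.453,1],[-0.77,-0.87,0.6,0.453,1],[-0.77,-0.87,0.6,0.453,1],[-0.77,-0.87,0.6,0.453,1],[-0.77,-0.87,0.6,0.453,1],[-0.77,-0.87,0.6,0.453,1]]
  ]
}}

```text
t: 2.68
position: [0.4693, -0.056, 0.1785]
tool_rot: [0.768, 0.64, -0.0, -0.0]
wrist_force: [-0.9, -0.0, 0.2]
opening: 0.0941
gripper_force: 0.0
```

```bash
python3 - <<'E'
from g import *
go((.4687,-.0564,.18),-10.6)
import cv2
from h import proj
a=r.capture("top")[:,:,::-1];b=r.capture("side")[:,:,::-1]
cv2.imwrite("pics/t1.png",a);cv2.imwrite("pics/s1.png",b)
p=r.sense()["position"];print(proj("top",p),proj("side",p))
A=cv2.resize(a[120:300,200:320],(400,600),interpolation=cv2.INTER_CUBIC)
B=cv2.resize(b[130:280,220:320],(400,600),interpolation=cv2.INTER_CUBIC)
cv2.imwrite("pics/c1.png",np.hstack([A,B]))
E
```

```text
frac [-0.0027 -0.0026 -0.0073] twist 0.0013631789843005196 | now [ 0.4693 -0.056   0.1785] yaw -10.35 F [-0.8652 -0.0395  0.1968] t 2.6833 open 0.0941197812087778 j7 -0.00027920525157508166
[[281.3075 220.194 ]] [[267.7615 198.387 ]]
```

View pics/c1.png

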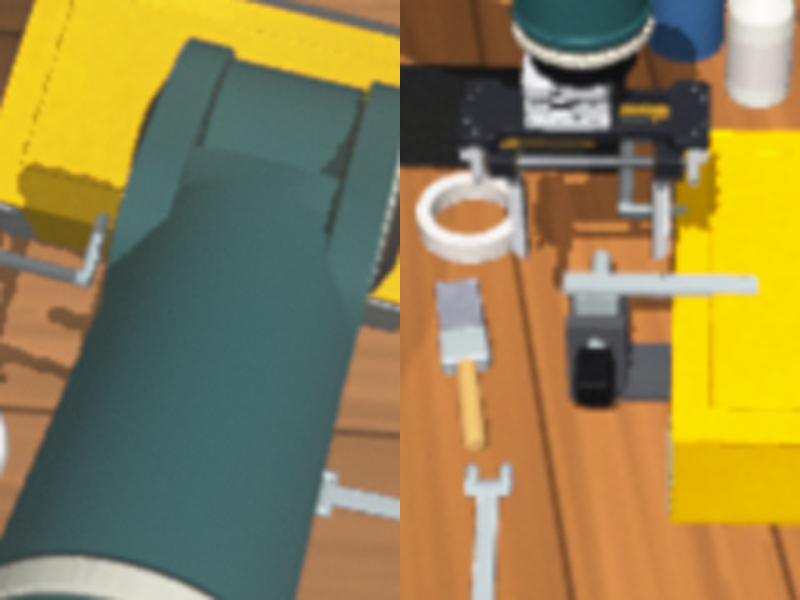

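Side view: fingertips near crop (520,255) and (660,257), i.e. centre about (267.5,193.9). The model predicts row 198.4. Knob at crop (595,378). I'll check that offset with an overlay.

```bash
python3 - <<'E'
from h import *
from scipy.spatial.transform import Rotation as R
b=cv2.imread("pics/s1.png");s=r.sense();A=R.from_quat(s["tool_rot"]).as_matrix();p=s["position"]
v=np.load("v.npy")
x0,y0,k=235,150,8
B=cv2.resize(b[y0:y0+75,x0:x0+75],None,fx=k,fy=k,interpolation=cv2.INTER_CUBIC)
def d(P,col):
    for u in proj("side",P): cv2.circle(B,tuple(int(t) for t in ((u-[x0,y0]+.5)*k)),3,col,-1)
d([p+A@[sx*.008,sy*.047,0] for sx in(-1,1) for sy in(-1,1)],(0,0,255))
d([p+A@[sx*.008,sy*.047,-.03] for sx in(-1,1) for sy in(-1,1)],(255,0,255))
c=v[12:15]
d(body(c,[(-.175+a,v[17]-.045,.065+e) for a in(-.015,.015) for e in(-.015,.015)]),(0,255,0))
d(body(c,[(-.175+a,v[15]-.03,e) for a in(-.025,.025) for e in(0,.09)]),(255,255,0))
d(body(c,[(-.175,v[17]+.12,.065)]),(0,255,255))
cv2.imwrite("pics/c2.png",B)
E
```

```text
(no output)
```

View pics/c2.png

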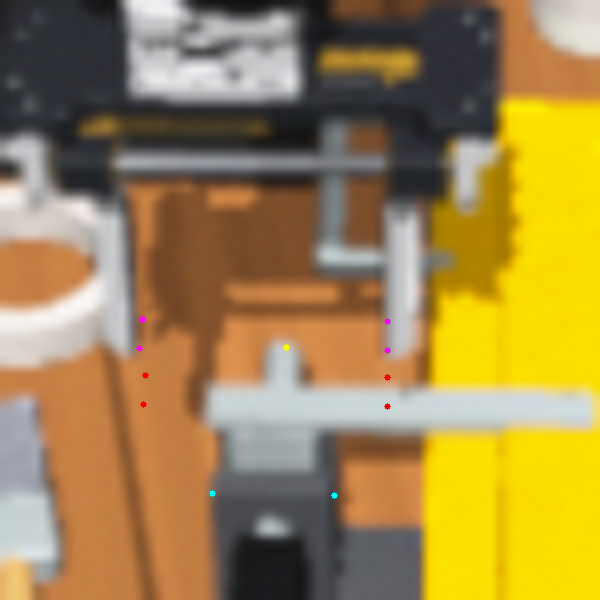

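Emit:
{"api": "play_rows", "payload": {
  "steps": [
    [[0,0,0.1,0.002,0.74],[0,0,0.2,0.002,0.74],[0,0,0.3,0.002,0.74],[0,0,0.4,0.002,0.74],[0,0,0.45,0.002,0.74],[0,0,0.5,0.002,0.74],[0,0,0.55,0.002,0.74],[0,0,0.6,0.002,0.74],[0,0,0.61,0.002,0.74],[0,0,0.61,0.002,0.74]]
  ]
}}

```text
t: 3.62
position: [0.4688, -0.0575, 0.0566]
tool_rot: [0.771, 0.636, -0.0, -0.0]
wrist_force: [-0.2, 0.5, 0.2]
opening: 0.07
gripper_force: 0.0
```

```bash
python3 - <<'E'
from h import *
from g import go
from scipy.spatial.transform import Rotation as R
go((.4687,-.0564,.055),-10.7)
b=r.capture("side")[:,:,::-1].copy();s=r.sense();A=R.from_quat(s["tool_rot"]).as_matrix();p=s["position"]
cv2.imwrite("pics/s2.png",b)
v=np.load("v.npy")
x0,y0,k=230,175,8
B=cv2.resize(b[y0:y0+70,x0:x0+75],None,fx=k,fy=k,interpolation=cv2.INTER_CUBIC)
def d(P,col):
    for u in proj("side",P): cv2.circle(B,tuple(int(t) for t in ((u-[x0,y0]+.5)*k)),3,col,-1)
d([p+A@[sx*.008,sy*s["opening"]/2,0] for sx in(-1,1) for sy in(-1,1)],(0,0,255))
c=v[12:15]
d(body(c,[(-.175+a,v[17]-.045,.065+e) for a in(-.015,.015) for e in(-.015,.015)]),(0,255,0))
d(body(c,[(-.175+a,v[17],.065+e) for a in(-.015,.015) for e in(-.015,.015)]),(255,0,0))
cv2.imwrite("pics/c3.png",B)
E
```

```text
frac [ 0.005  -0.0017  0.0078] twist -0.0014737415577360795 | now [ 0.4688 -0.0575  0.0566] yaw -10.97 F [-0.1819  0.4973  0.2192] t 3.6167 open 0.0699795821195687 j7 0.15694310486467875
```

View pics/c3.png

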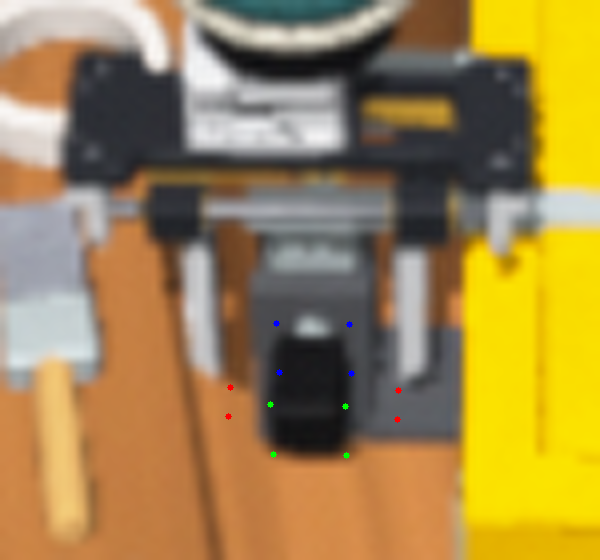

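Knob model (green) agrees with the picture; observed fingertips at (205,378)/(412,380), against predicted near edges at row 417. I'll compare the gripper body corners (80,183)/(520,180) with the model.

```bash
python3 - <<'E'
from h import *
from scipy.spatial.transform import Rotation as R
s=r.sense();A=R.from_quat(s["tool_rot"]).as_matrix();p=s["position"]
for nm,z,hx,hy in(("body bottom",-.0968,.0375,.0885),("tip outer",0,.008,.0475),("tip inner",0,.008,.035),("tip inner mid",0,0,.035),("tip+.02",-.02,.008,.035)):
    print(nm,[((proj("side",p+A@[a*hx,b*hy,z])[0]-[230,175]+.5)*8).round() for a in(-1,1) for b in(-1,1)])
E
```

```text
body bottom [array([ 73., 304.]), array([533., 312.]), array([ 91., 168.]), array([534., 175.])]
tip outer [array([197., 416.]), array([429., 420.]), array([200., 387.]), array([430., 391.])]
tip inner [array([227., 417.]), array([398., 420.]), array([230., 388.]), array([399., 391.])]
tip inner mid [array([229., 402.]), array([399., 405.]), array([229., 402.]), array([399., 405.])]
tip+.02 [array([225., 384.]), array([398., 387.]), array([228., 355.]), array([399., 358.])]
```

Emit:
{"api": "play_rows", "payload": {
  "steps": [
    [[0,0,0,0,0.6],[0,0,0,0,0.45],[0,0,0,0,0.35],[0,0,0,0,0.25],[0,0,0,0,0.25],[0,0,0,0,0.25],[0,0,0,0,0.25],[0,0,0,0,0.25]]
  ],
  "force": 6
}}

```text
t: 4.33
position: [0.469, -0.0574, 0.0569]
tool_rot: [0.771, 0.636, -0.0, 0.0]
wrist_force: [-0.8, 0.1, 0.5]
opening: 0.024
gripper_force: 0.0
```

Opening reached 24 mm with no force, so the fingers passed over the knob. That agrees with the picture, where the tips sit about 20 mm higher than reported. I'll open, go lower and probe again.

Emit:
{"api": "play_rows", "payload": {
  "steps": [
    [[0,0,0,0,0.6],[0,0,0,0,0.74],[0,0,0,0,0.74],[0,0,0,0,0.74],[0,0,0.03,0,0.74],[0,0,0.06,0,0.74],[0,0,0.06,0,0.6],[0,0,0.06,0,0.4],[0,0,0.06,0,0.25],[0,0,0.06,0,0.25],[0,0,0.06,0,0.25],[0,0,0.06,0,0.25],[0,0,0.06,0,0.25]]
  ],
  "force": 6
}}

```text
t: 5.42
position: [0.469, -0.0574, 0.045]
tool_rot: [0.771, 0.636, 0.0, 0.0]
wrist_force: [0.5, -0.9, 1.5]
opening: 0.0295
gripper_force: 6.0
```

```bash
python3 - <<'E'
from h import *
from g import go
go((.4687,-.0564,.043),-10.97)
print(r.sense())
b=r.capture("side")[:,:,::-1].copy();cv2.imwrite("pics/s3.png",b)
B=cv2.resize(b[175:245,230:305],None,fx=8,fy=8,interpolation=cv2.INTER_CUBIC);cv2.imwrite("pics/c4.png",B)
E
```

```text
frac [ 0.0045 -0.0026  0.0099] twist 1.6297274519811505e-05 | now [ 0.469  -0.0574  0.045 ] yaw -10.97 F [ 0.5048 -0.8517  1.4538] t 5.4167 open 0.029458680854528435 j7 0.1742792478951829
{'t': 5.4167, 'joint_positions': array([-0.4481,  0.3923,  0.5992,  2.1126, -0.3304,  0.727 ,  0.1743]), 'qd': array([ 0.0005, -0.0004,  0.0009, -0.0001,  0.0004, -0.0006,  0.0002]), 'tau': array([ -0.052 , -60.5351,   9.3499, -29.8511,  -0.0643,   0.0251,
        -0.0035]), 'position': array([ 0.469 , -0.0574,  0.045 ]), 'tool_rot': array([0.7714, 0.6363, 0.0001, 0.0001]), 'wrist_force': array([ 0.5048, -0.8517,  1.4538]), 'wrist_torque': array([-0.1368,  0.1189, -0.0714]), 'gripper_force': 5.988932400941849, 'opening': 0.029458680854528435}
```

Emit:
{"api": "play_rows", "payload": {
  "steps": [
    [[0,0,0,0,0.5],[0,0,0,0,0.6],[0,0,0,0,0.6],[0,0,0.02,0,0.6],[0,0,0.04,0,0.6],[0,0,0.06,0,0.6],[0,0,0.075,0,0.6],[0,0,0.075,0,0.6],[0,0,0.075,0,0.4],[0,0,0.075,0,0.2],[0,0,0.075,0,0.2],[0,0,0.075,0,0.2],[0,0,0.075,0,0.2]]
  ],
  "force": 10
}}

```text
t: 6.55
position: [0.469, -0.0573, 0.03]
tool_rot: [0.771, 0.636, 0.0, 0.0]
wrist_force: [-0.2, -0.1, 0.3]
opening: 0.0301
gripper_force: 9.9
```

```bash
python3 - <<'E'
from h import *
from g import go
go((.4687,-.0564,.03),-10.97)
print(r.sense()["gripper_force"])
b=r.capture("side")[:,:,::-1].copy();cv2.imwrite("pics/s3.png",b)
B=cv2.resize(b[175:245,230:305],None,fx=8,fy=8,interpolation=cv2.INTER_CUBIC);cv2.imwrite("pics/c4.png",B)
E
```

```text
frac [ 0.0043 -0.0026  0.    ] twist 3.398142615083088e-05 | now [ 0.469  -0.0573  0.03  ] yaw -10.96 F [-0.2233 -0.1309  0.3173] t 6.55 open 0.0301215326773617 j7 0.1961574179926194
9.937901347875595
```

View pics/c4.png

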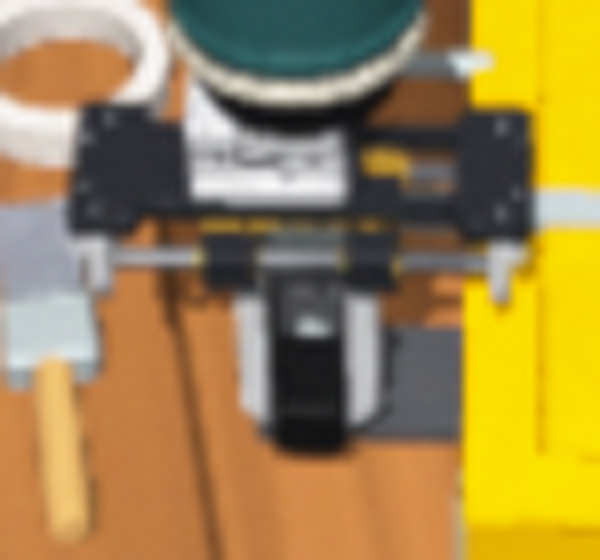

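The fingers straddle the knob, tips about 2 mm above its bottom, so the tip is really about 23 mm above the reported TCP. I'll grip hard and draw a first 40 mm.

Emit:
{"api": "play_rows", "payload": {
  "steps": [
    [[0,0,0,0,0.1],[0,0,0,0,0.1],[0,0,0,0,0.1],[-0.02,0,0,0,0.1],[-0.05,0,0,0,0.1],[-0.08,0,0,0,0.1],[-0.11,0,0,0,0.1],[-0.14,0,0,0,0.1],[-0.17,0,0,0,0.1],[-0.2,0,0,0,0.1],[-0.2,0,0,0,0.1]]
  ],
  "force": 60
}}

```text
t: 7.52
position: [0.4611, -0.0982, 0.0299]
tool_rot: [0.772, 0.636, -0.0, 0.0]
wrist_force: [-1.4, -0.5, -0.9]
opening: 0.0295
gripper_force: 59.8
```

```bash
python3 - <<'E'
from g import *
go((.469,-.0573,.03),-10.96);s=r.sense();print(s["wrist_torque"],s["gripper_force"])
E
```

```text
frac [ 0.2083 -0.0003 -0.0005] twist -0.0005436284745439618 | now [ 0.4611 -0.0982  0.0299] yaw -11.06 F [-1.3937 -0.53   -0.8704] t 7.5167 open 0.029480156555292215 j7 0.2849810284283886
[-0.2805  0.1684 -0.0029] 59.78595435619354
```

Emit:
{"api": "play_rows", "payload": {
  "steps": [
    [[-0.04,0,0,0,0.1],[-0.08,0,0,0,0.1],[-0.12,0,0,0,0.1],[-0.16,0,0,0,0.1],[-0.2,0,0,0,0.1],[-0.24,0,0,0,0.1],[-0.28,0,0,0,0.1],[-0.32,0,0,0,0.1],[-0.36,0,0,0,0.1],[-0.4,0,0,0,0.1],[-0.44,0,0,0,0.1],[-0.48,0,0,0,0.1],[-0.52,0,0,0,0.1],[-0.56,0,0,0,0.1],[-0.56,0,0,0,0.1],[-0.56,0,-0.2,0,0.1],[-0.56,0,-0.4,0,0.1],[-0.56,0,-0.7,0,0.1],[-0.56,0,-1,0,0.1],[-0.56,0,-1,0,0.1]]
  ]
}}

```text
t: 9.18
position: [0.4398, -0.2067, 0.2325]
tool_rot: [0.772, 0.636, 0.0, 0.0]
wrist_force: [0.2, 0.6, -1.9]
opening: 0.0298
gripper_force: 60.0
```

```bash
python3 - <<'E'
from g import *
go((.469,-.0573,.25),-10.96);s=r.sense();print(s["wrist_torque"],s["gripper_force"])
E
```

```text
frac [ 0.7614  0.001  -0.0877] twist -0.0001976382983740008 | now [ 0.4398 -0.2067  0.2325] yaw -11.0 F [ 0.1579  0.5813 -1.9172] t 9.1833 open 0.029807400222997136 j7 0.2879350636437788
[-0.1972  0.0246 -0.0186] 59.99320864677429
```

Emit:
{"api": "play_rows", "payload": {
  "steps": [
    [[0.2,0,0,0,0.1],[0.4,0,0,0,0.1],[0.6,0,0,0,0.1],[0.75,-0.05,0,0,0.1],[0.92,-0.08,0,0,0.1],[0.92,-0.08,0,0,0.1],[0.92,-0.08,0,0,0.1]]
  ]
}}

```text
t: 9.77
position: [0.4592, -0.0211, 0.2298]
tool_rot: [0.77, 0.638, -0.0, -0.0]
wrist_force: [-0.1, -0.7, -2.3]
opening: 0.0296
gripper_force: 60.0
```

Emit:
{"api": "play_rows", "payload": {
  "steps": [
    [[0.2,0,0,0,0.1],[0.4,0,0,0,0.1],[0.6,0,0,0,0.1],[0.75,-0.05,0,0,0.1],[0.92,-0.08,0,0,0.1],[0.92,-0.08,0,0,0.1],[0.92,-0.08,0,0,0.1]]
  ]
}}

```text
t: 10.35
position: [0.4786, 0.1613, 0.2295]
tool_rot: [0.771, 0.637, -0.0, 0.0]
wrist_force: [0.1, -0.9, -2.1]
opening: 0.0298
gripper_force: 60.0
```

Emit:
{"api": "play_rows", "payload": {
  "steps": [
    [[0.1,0,0,-0.038,0.1],[0.2,0,0,-0.076,0.1],[0.3,0,0,-0.114,0.1],[0.4,0,0,-0.152,0.1],[0.5,-0.02,0,-0.19,0.1],[0.6,-0.04,0,-0.228,0.1],[0.7,-0.06,0,-0.266,0.1],[0.8,-0.08,0,-0.304,0.1],[0.92,-0.08,0,-0.342,0.1],[0.92,-0.08,0,-0.38,0.1],[0.92,-0.08,0,-0.418,0.1],[0.92,-0.08,0,-0.456,0.1],[0.92,-0.08,0,-0.493,0.1],[0.92,-0.08,0,-0.493,0.1],[0.92,-0.08,0,-0.493,0.1],[0.92,-0.08,0,-0.493,0.1]]
  ]
}}

```text
t: 11.68
position: [0.4985, 0.3435, 0.2299]
tool_rot: [0.109, 0.994, -0.0, 0.0]
wrist_force: [-0.1, -0.1, -2.9]
opening: 0.0292
gripper_force: 60.0
```

```bash
python3 - <<'E'
from g import *
go((.498,.347,.05),77.7);s=r.sense();print(s["wrist_torque"],s["gripper_force"])
E
```

```text
frac [0.0067 0.0168 0.8995] twist -0.0013422806154876651 | now [0.4985 0.3435 0.2299] yaw 77.46 F [-0.1298 -0.0902 -2.888 ] t 11.6833 open 0.02917695905704688 j7 0.7330423495035154
[ 0.003  -0.1642  0.0187] 59.99273478984833
```

Emit:
{"api": "play_rows", "payload": {
  "steps": [
    [[0,0.01,0.2,0,0.1],[0,0.01,0.4,0,0.1],[0,0.01,0.6,0,0.1],[0,0.01,0.75,0,0.1],[0,0.01,0.85,0,0.1],[0,0.01,0.95,0,0.1],[0,0.01,1,0,0.1],[0,0.01,1,0,0.1],[0,0.01,1,0,0.1]]
  ]
}}

```text
t: 12.43
position: [0.4987, 0.3463, 0.0303]
tool_rot: [0.107, 0.994, -0.0, 0.0]
wrist_force: [0.4, 0.3, -2.9]
opening: 0.0292
gripper_force: 60.0
```

Emit:
{"api": "play_rows", "payload": {
  "steps": [
    [[0,0,0.03,0,0.1],[0,0,0.06,0,0.1],[0,0,0.09,0,0.1],[0,0,0.11,0,0.1],[0,0,0.13,0,0.1],[0,0,0.13,0,0.1],[0,0,0.13,0,0.1]]
  ]
}}

```text
t: 13.02
position: [0.4983, 0.3463, 0.0037]
tool_rot: [0.107, 0.994, -0.0, -0.0]
wrist_force: [0.3, -0.2, -0.5]
opening: 0.0293
gripper_force: 60.0
```

```bash
python3 - <<'E'
from h import *
from g import go
from scipy.spatial.transform import Rotation as R
go((.498,.347,.0),77.7);s=r.sense();print(s["wrist_torque"],s["gripper_force"])
b=r.capture("side")[:,:,::-1].copy();cv2.imwrite("pics/s4.png",b)
u=proj("side",s["position"]+[0,0,.034])[0];print(u)
x,y=(u-[45,40]).astype(int)
cv2.imwrite("pics/c5.png",cv2.resize(b[y:y+75,x:x+80],None,fx=8,fy=8,interpolation=cv2.INTER_CUBIC));print(x,y)
E
```

```text
frac [0.0024 0.0031 0.0184] twist 0.00036677125641517707 | now [0.4983 0.3463 0.0037] yaw 77.77 F [ 0.2741 -0.1977 -0.5459] t 13.0167 open 0.029265294573576746 j7 0.759728654661605
[-0.0642 -0.0941 -0.0021] 59.992865324020386
[261.3705 152.1089]
216 112
```

Emit:
{"api": "play_rows", "payload": {
  "steps": [
    [[0,0,0.01,0,0.1],[0,0,0.02,0,0.1],[0,0,0.02,0,0.1],[0,0,0.02,0,0.1]]
  ]
}}

```text
t: 13.4
position: [0.4984, 0.3464, -0.0002]
tool_rot: [0.107, 0.994, -0.0, -0.0]
wrist_force: [0.3, -0.0, -2.2]
opening: 0.0297
gripper_force: 60.0
```

```bash
python3 - <<'E'
from g import *
for i in range(3):
    s=r.sense();print(s["wrist_force"],s["wrist_torque"],s["position"]); r.capture("top")
E
```

```text
[ 0.2941 -0.0228 -2.2487] [ 0.0055 -0.1018 -0.0184] [ 0.4984  0.3464 -0.0002]
[-0.369   0.535  -2.6088] [-0.0099 -0.1142  0.0785] [ 0.4984  0.3464 -0.0001]
[ 0.1415  0.2917 -2.0965] [-0.0035 -0.1844 -0.0476] [ 0.4984  0.3464 -0.0001]
```

Still hanging free at reported z=0, which confirms the tip offset. I'll keep going down in small steps.

Emit:
{"api": "play_rows", "payload": {
  "steps": [
    [[0,0,0.01,0,0.1],[0,0,0.02,0,0.1],[0,0,0.03,0,0.1],[0,0,0.04,0,0.1],[0,0,0.04,0,0.1],[0,0,0.04,0,0.1]]
  ]
}}

```text
t: 14.05
position: [0.4983, 0.3463, -0.0083]
tool_rot: [0.107, 0.994, -0.0, -0.0]
wrist_force: [0.8, 0.3, -2.3]
opening: 0.0294
gripper_force: 60.0
```

```bash
cat > f.py <<'E'
from g import *
a=[]
for i in range(3):
    s=r.sense();a.append(np.r_[s["wrist_force"],s["wrist_torque"]]); r.capture("top")
print(np.mean(a,0),s["position"])
E
python3 f.py
```

```text
[-0.0991  0.1726 -2.4559 -0.0265 -0.1415  0.0228] [ 0.4984  0.3464 -0.0081]
```

Emit:
{"api": "play_rows", "payload": {
  "steps": [
    [[0,0,0.01,0,0.1],[0,0,0.02,0,0.1],[0,0,0.02,0,0.1],[0,0,0.02,0,0.1]]
  ]
}}

```text
t: 14.53
position: [0.4983, 0.3463, -0.0123]
tool_rot: [0.107, 0.994, -0.0, -0.0]
wrist_force: [0.3, 0.3, -2.0]
opening: 0.0292
gripper_force: 60.0
```

```bash
python3 f.py
```

```text
[ 0.358  -0.2457 -2.1515 -0.0131 -0.1801 -0.0294] [ 0.4984  0.3464 -0.0122]
```

Emit:
{"api": "play_rows", "payload": {
  "steps": [
    [[0,0,0.005,0,0.1],[0,0,0.01,0,0.1],[0,0,0.015,0,0.1],[0,0,0.015,0,0.1]]
  ]
}}

```text
t: 15.02
position: [0.4987, 0.3464, -0.0141]
tool_rot: [0.107, 0.994, 0.0, 0.0]
wrist_force: [-4.2, -4.1, 16.2]
opening: 0.0297
gripper_force: 60.0
```

```bash
python3 f.py
```

```text
[-4.2855 -4.4611 16.0353 -0.9438  1.3084  0.031 ] [ 0.4987  0.3464 -0.0141]
```

Emit:
{"api": "play_rows", "payload": {
  "steps": [
    [[0,0,-0.005,0,0.1],[0,0,-0.005,0,0.32],[0,0,-0.005,0,0.36],[0,0,-0.005,0,0.45],[0,0,-0.005,0,0.55],[0,0,-0.005,0,0.55],[0,0,-0.005,0,0.55],[0,0,-0.1,0,0.55],[0,0,-0.25,0,0.55],[0,0,-0.45,0,0.55],[0,0,-0.45,0,0.55]]
  ]
}}

```text
t: 16.08
position: [0.5013, 0.3483, 0.0815]
tool_rot: [0.107, 0.994, 0.003, 0.003]
wrist_force: [0.8, -0.1, 0.7]
opening: 0.0519
gripper_force: 0.0
```

```bash
python3 - <<'E'
from h import *
from g import go
go((.4394,.3592,.05),77.7)
import ba
b=r.capture("side")[:,:,::-1].copy();t=r.capture("top")[:,:,::-1].copy();cv2.imwrite("pics/s5.png",b);cv2.imwrite("pics/t5.png",t)
ba.setcam(ba.v[:12])
B=cv2.resize(b[120:195,205:285],(400,375),interpolation=cv2.INTER_CUBIC);A=cv2.resize(t[180:290,85:165],(400,550),interpolation=cv2.INTER_CUBIC)
d=np.array([np.cos(np.radians(167.7)),np.sin(np.radians(167.7)),0]);sh=np.array([.4983,.3463,.019])+.0225*d
for im,n,o,k in((B,"side",(205,120),5),(A,"top",(85,180),5)):
    for L in(-.045,0,.05,.12):
        u=(proj(n,sh+L*d-[0,0,.007*max(L,0)/.12])[0]-o+.5)*k;cv2.circle(im,tuple(u.astype(int)),2,(0,0,255),-1)
B=cv2.copyMakeBorder(B,0,175,0,0,cv2.BORDER_CONSTANT);cv2.imwrite("pics/c6.png",np.hstack([A,B]))
E
```

```text
frac [ 0.3146 -0.0135  0.1558] twist 0.00031969796573652804 | now [0.5013 0.3483 0.0815] yaw 77.76 F [ 0.8448 -0.1459  0.6675] t 16.0833 open 0.05186943760522731 j7 0.7506677771890581
chest [ 0.655  -0.0151 -0.1881] 
 [[ 1.5058 -0.48  ]
 [-0.6135  2.9691]
 [ 0.3254  0.0456]
 [ 1.4537 -0.4829]
 [ 0.0646 -1.3623]
 [-0.0206 -1.2005]
 [ 1.4772 -0.6598]
 [-0.6489 -2.0657]
 [-0.5594  0.3801]]
hcorner+ [0.5368 0.1915 0.0994] res [ 0.0041  0.351   0.4488 -0.1678] chest: [-0.1548  0.1809  0.0994]
hcorner- [0.5191 0.0909 0.1002] res [-0.0004 -0.0314 -0.0388  0.0138] chest: [-0.1533  0.0788  0.1002]
pin tip [0.4959 0.081  0.0633] res [ 0.0033  0.2982  0.3646 -0.1214] chest: [-0.1743  0.0647  0.0633]
knob end top-left [ 0.4761 -0.08    0.112 ] res [-0.0223 -2.1368 -2.5045  0.7947] chest: [-0.1636 -0.0971  0.112 ]
knob end topR [ 0.446  -0.0756  0.1143] res [-0.0131 -1.3392 -1.5926  0.472 ] chest: [-0.194  -0.0985  0.1143]
strap tipmid [0.4557 0.0045 0.1102] res [ 0.0002  0.0149  0.0183 -0.0056] chest: [-0.1995 -0.018   0.1102]
rest [ 0.4611 -0.3657  3.2256] 
 [[-0.333  -0.0514]
 [ 0.4105 -0.3188]
 [-0.2159  0.5293]
 [-0.1872  0.2468]
 [ 0.0138 -0.1054]
 [-0.1552  0.1101]
 [-0.8216  1.0571]
 [ 0.6873  1.6921]
 [ 0.2619 -0.7129]
 [ 0.2855 -3.2629]]
mat [ 0.4394  0.3559 -0.2197] 
 [[-0.7447 -3.054 ]
 [ 3.6454 -2.8205]
 [ 0.7116  1.6525]
 [-1.1127  1.1752]
 [-0.0546 -2.5017]
 [ 0.9255 -0.7595]
 [-0.5922  2.0955]
 [-0.2436  0.0673]]
thinner [0.6992 0.3677 0.1566]
```

View pics/c6.png

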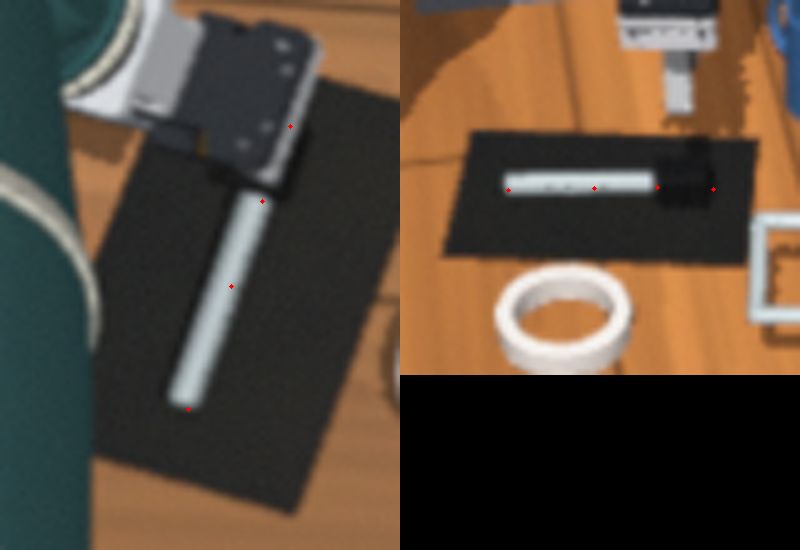

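Pin lies on the mat: shank from top crop (255,195) to (185,405), in side crop (505–655,183), knob (685,180). It is within about 1.5 px of the prediction. I'll triangulate it with the raw calibration.

```bash
python3 - <<'E'
from h import *
from g import go
f=lambda a,o:np.array(a)/5-.5+o
sh,e=tri(f((255,197),(85,180)),f((255,181),(205,120)));tp,e2=tri(f((186,405),(85,180)),f((105,182),(205,120)))
print("raw shoulder",sh,e,"tip",tp,e2,"yaw",np.degrees(np.arctan2(*(tp-sh)[1::-1])),"mid",sh+(tp-sh)*50/120,np.linalg.norm(tp-sh))
go((.4275,.3617,0.01),77.76)
E
```

```text
raw shoulder [0.4765 0.3533 0.0175] [ 0.0033  0.2853  0.384  -0.1259] tip [0.3588 0.3738 0.0163] [ 0.0037  0.3021  0.4284 -0.1073] yaw 170.13350724767358 mid [0.4275 0.3619 0.017 ] 0.11951194336236218
frac [ 0.3665 -0.0047  0.3309] twist 7.500033805235439e-05 | now [0.4992 0.347  0.0763] yaw 77.77 F [-0.5324  0.0513  0.5771] t 16.1833 open 0.05151533473581099 j7 0.7510394480571008
```

Emit:
{"api": "play_rows", "payload": {
  "steps": [
    [[0.15,0,0,-0.004,0.5],[0.3,-0.003,0,-0.004,0.5],[0.366,-0.005,0,-0.004,0.5],[0.366,-0.005,0.1,-0.004,0.5],[0.366,-0.005,0.2,-0.004,0.5],[0.366,-0.005,0.3,-0.004,0.5],[0.366,-0.005,0.36,-0.004,0.5],[0.366,-0.005,0.4,-0.004,0.5],[0.366,-0.005,0.43,-0.004,0.5],[0.366,-0.005,0.45,-0.004,0.5],[0.366,-0.005,0.45,-0.004,0.5]]
  ]
}}

```text
t: 17.1
position: [0.4267, 0.3608, -0.0155]
tool_rot: [0.1, 0.995, -0.0, -0.0]
wrist_force: [0.3, 0.2, -0.0]
opening: 0.0472
gripper_force: 0.0
```

```bash
python3 f.py; python3 -c "
from g import *
go((.4275,.3619,-.016),78.5)"
```

```text
[ 0.2556  0.2488  0.1028 -0.0046 -0.0203 -0.0173] [ 0.427   0.3611 -0.0147]
frac [-0.0018  0.004   0.0073] twist -6.309382658918771e-05 | now [ 0.427   0.3612 -0.0145] yaw 78.49 F [ 0.0329 -0.1843 -0.1957] t 17.25 open 0.04703361718702777 j7 0.6668634502925394
```

No contact yet; I'll feel a little lower.

Emit:
{"api": "play_rows", "payload": {
  "steps": [
    [[0,0,0.005,0,0.5],[0,0,0.01,0,0.5],[0,0,0.015,0,0.5],[0,0,0.015,0,0.5]]
  ]
}}

```text
t: 17.58
position: [0.4266, 0.3609, -0.0182]
tool_rot: [0.1, 0.995, -0.0, -0.0]
wrist_force: [-0.3, 0.0, 0.1]
opening: 0.0471
gripper_force: 0.0
```

```bash
python3 f.py
```

```text
[-0.061   0.2173  0.2036  0.0213  0.0135  0.0154] [ 0.4266  0.3609 -0.0182]
```

Emit:
{"api": "play_rows", "payload": {
  "steps": [
    [[0,0,0,0,0.4],[0,0,0,0,0.3],[0,0,0,0,0.2],[0,0,0,0,0.1],[0,0,0,0,0.05],[0,0,0,0,0.05],[0,0,0,0,0.05]]
  ],
  "force": 10
}}

```text
t: 18.32
position: [0.4267, 0.361, -0.0181]
tool_rot: [0.1, 0.995, 0.0, 0.0]
wrist_force: [-0.1, 0.0, -1.1]
opening: 0.0158
gripper_force: 10.0
```

Emit:
{"api": "play_rows", "payload": {
  "steps": [
    [[0,0,0,0,0.05],[0,0,0,0,0.05],[0,0,0,0,0.05],[0,0,-0.02,0,0.05],[0,0,-0.05,0,0.05],[0,0,-0.1,0,0.05],[0,0,-0.15,0,0.05],[0,0,-0.15,0,0.05]]
  ],
  "force": 60
}}

```text
t: 18.98
position: [0.4276, 0.3618, 0.0144]
tool_rot: [0.1, 0.995, 0.001, 0.001]
wrist_force: [0.7, 0.5, -1.6]
opening: 0.0145
gripper_force: 60.0
```

```bash
python3 f.py
```

```text
[ 0.876   0.2863 -2.4328  0.0289  0.0278  0.0203] [0.4269 0.3613 0.0126]
```

Emit:
{"api": "play_rows", "payload": {
  "steps": [
    [[0,0,-0.2,0,0.05],[0,0,-0.4,0,0.05],[0,0,-0.6,0,0.05],[0,0,-0.8,0,0.05],[0,0,-1,0,0.05],[-0.05,-0.2,-1,0,0.05],[-0.1,-0.4,-1,0,0.05],[-0.15,-0.6,-1,0,0.05],[-0.18,-0.75,-1,0,0.05],[-0.2,-0.89,-1,0,0.05],[-0.2,-0.89,-1,0,0.05],[-0.2,-0.89,-1,0,0.05]]
  ]
}}

```text
t: 20.13
position: [0.4303, 0.1773, 0.2118]
tool_rot: [0.101, 0.995, 0.0, -0.0]
wrist_force: [0.0, 1.0, -2.2]
opening: 0.0143
gripper_force: 60.0
```

Emit:
{"api": "play_rows", "payload": {
  "steps": [
    [[-0.05,-0.2,0,0,0.05],[-0.1,-0.4,0,0,0.05],[-0.15,-0.6,0,0,0.05],[-0.18,-0.8,0,0,0.05],[-0.2,-0.89,0,0,0.05],[-0.2,-0.89,0,0,0.05],[-0.2,-0.89,0,0,0.05]]
  ]
}}

```text
t: 20.72
position: [0.4342, -0.0038, 0.2117]
tool_rot: [0.101, 0.995, -0.0, -0.0]
wrist_force: [-0.5, 1.7, -1.8]
opening: 0.0146
gripper_force: 60.0
```

Emit:
{"api": "play_rows", "payload": {
  "steps": [
    [[-0.05,-0.2,0,0,0.05],[-0.1,-0.4,0,0,0.05],[-0.15,-0.6,0,0,0.05],[-0.18,-0.8,0,0,0.05],[-0.2,-0.89,0,0,0.05],[-0.2,-0.89,0,0,0.05],[-0.2,-0.89,0,0,0.05]]
  ]
}}

```text
t: 21.3
position: [0.4382, -0.1856, 0.2115]
tool_rot: [0.1, 0.995, -0.0, -0.0]
wrist_force: [0.9, 0.9, -2.2]
opening: 0.0147
gripper_force: 60.0
```

```bash
python3 -c "
from g import *
go((.4392,-.3675,.15),94.8);print(r.sense()['gripper_force'],r.sense()['joint_positions'])"
```

```text
frac [-0.1862 -0.8901  0.3076] twist -0.09050441418972181 | now [ 0.4382 -0.1856  0.2115] yaw 78.51 F [ 0.8923  0.8535 -2.2279] t 21.3 open 0.014683306659320388 j7 1.784667045941189
59.998894929885864 [-0.1933  0.1225  0.5768  1.9479 -0.0745  1.0927  1.7847]
```

Emit:
{"api": "play_rows", "payload": {
  "steps": [
    [[-0.05,-0.2,0,-0.03,0.05],[-0.1,-0.4,0,-0.06,0.05],[-0.15,-0.6,0,-0.09,0.05],[-0.18,-0.8,0,-0.09,0.05],[-0.186,-0.89,0,-0.09,0.05],[-0.186,-0.89,0.2,-0.09,0.05],[-0.186,-0.89,0.4,-0.09,0.05],[-0.186,-0.89,0.6,-0.09,0.05],[-0.186,-0.89,0.63,-0.09,0.05],[-0.186,-0.89,0.63,-0.09,0.05],[-0.186,-0.89,0.63,-0.09,0.05]]
  ]
}}

```text
t: 22.22
position: [0.44, -0.3677, 0.0874]
tool_rot: [-0.042, 0.999, -0.0, 0.0]
wrist_force: [1.0, -0.4, -1.5]
opening: 0.0147
gripper_force: 60.0
```

```bash
cat > ov.py <<'E'
from h import *
from g import go
go((.4392,-.3675,.085),94.8)
s=r.sense();p=s["position"]
b=r.capture("side")[:,:,::-1].copy();t=r.capture("top")[:,:,::-1].copy();cv2.imwrite("pics/s6.png",b);cv2.imwrite("pics/t6.png",t)
q=[.4611,-.3657,3.2256]
B=cv2.resize(b[265:355,235:325],(400,400),interpolation=cv2.INTER_CUBIC);k=400/90
A=cv2.resize(t[195:285,350:440],(400,400),interpolation=cv2.INTER_CUBIC)
R=[(x,y,z) for x in(.07,.08) for y in(-.01,.01) for z in(.075,)]+[(x,y,.075) for x in(-.012,-.022) for y in(-.01,.01)]+[(x,y,.085) for x in(-.022,-.088) for y in(-.028,.028)]+[(.092,y,.01) for y in(-.035,.035)]+[(x,0,.04) for x in (.08,-.012)]
a=np.radians(184.8);d=np.array([np.cos(a),np.sin(a),0]);g=p+[0,0,.034]
for im,n,o in((B,"side",(235,265)),(A,"top",(350,195))):
    for u in proj(n,body(q,R)): cv2.circle(im,tuple(((u-o+.5)*k).astype(int)),1,(0,0,255),-1)
    for L in(-.095,-.05,0,.07):
        u=(proj(n,g+L*d)[0]-o+.5)*k;cv2.circle(im,tuple(u.astype(int)),1,(0,255,0),-1)
cv2.imwrite("pics/c7.png",np.hstack([A,B]))
E
python3 ov.py; python3 f.py
```

```text
frac [0.0039 0.0013 0.0121] twist -0.0001183225933944401 | now [ 0.44   -0.3677  0.0874] yaw 94.78 F [ 0.9914 -0.4271 -1.465 ] t 22.2167 open 0.014731772648829113 j7 2.5781211520317155
[-0.2228 -0.1207 -2.3629  0.0611  0.0166 -0.0012] [ 0.4398 -0.3685  0.0879]
```

View pics/c7.png

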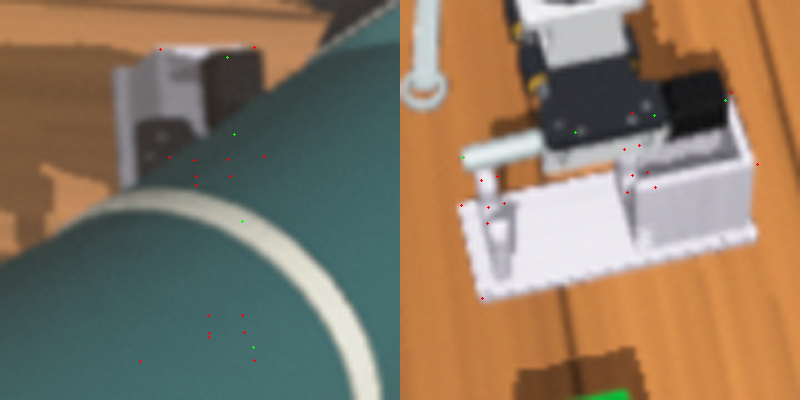

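Side panel: pin tip (464,160), knob end (727,100), lying on the predicted line. Post lips near (485,170)/(497,222), centred on the predicted notch, and the pocket is below the knob. I'll lower it, feeling for contact.

Emit:
{"api": "play_rows", "payload": {
  "steps": [
    [[0,0.005,0.05,0,0.05],[0,0.005,0.1,0,0.05],[0,0.005,0.15,0,0.05],[0,0.005,0.2,0,0.05],[0,0.005,0.23,0,0.05],[0,0.005,0.23,0,0.05],[0,0.005,0.23,0,0.05]]
  ]
}}

```text
t: 23.05
position: [0.4382, -0.3672, 0.0395]
tool_rot: [-0.041, 0.999, 0.0, -0.0]
wrist_force: [-0.0, 0.4, -1.9]
opening: 0.0147
gripper_force: 60.0
```

```bash
python3 f.py
```

```text
[ 0.2255  0.4658 -2.5837  0.0419  0.0206 -0.0186] [ 0.4387 -0.3674  0.0402]
```

Emit:
{"api": "play_rows", "payload": {
  "steps": [
    [[0,0,0.02,0,0.05],[0,0,0.04,0,0.05],[0,0,0.06,0,0.05],[0,0,0.06,0,0.05]]
  ]
}}

```text
t: 23.53
position: [0.4382, -0.3668, 0.027]
tool_rot: [-0.041, 0.999, 0.0, -0.0]
wrist_force: [-0.2, 0.3, -3.2]
opening: 0.0145
gripper_force: 60.0
```

```bash
python3 f.py
```

```text
[-0.1314 -0.4095 -2.5816  0.0202  0.0235 -0.0047] [ 0.4384 -0.3671  0.0277]
```

Emit:
{"api": "play_rows", "payload": {
  "steps": [
    [[0,0,0.01,0,0.05],[0,0,0.02,0,0.05],[0,0,0.03,0,0.05],[0,0,0.03,0,0.05]]
  ]
}}

```text
t: 24.02
position: [0.4384, -0.367, 0.0215]
tool_rot: [-0.041, 0.999, 0.0, -0.0]
wrist_force: [0.1, -0.6, -3.1]
opening: 0.0145
gripper_force: 60.0
```

```bash
python3 f.py
```

```text
[-0.0506 -0.7105 -2.0669  0.0384  0.0173 -0.0057] [ 0.4385 -0.3671  0.0218]
```

Emit:
{"api": "play_rows", "payload": {
  "steps": [
    [[0,0,0.01,0,0.05],[0,0,0.02,0,0.05],[0,0,0.02,0,0.05],[0,0,0.02,0,0.05]]
  ]
}}

```text
t: 24.5
position: [0.4384, -0.3671, 0.0178]
tool_rot: [-0.041, 0.999, 0.0, -0.0]
wrist_force: [-0.1, 0.3, -2.6]
opening: 0.0147
gripper_force: 60.0
```

```bash
python3 f.py
```

```text
[-0.3322  0.2396 -2.3047  0.0395  0.0287 -0.0111] [ 0.4386 -0.3672  0.0179]
```

Emit:
{"api": "play_rows", "payload": {
  "steps": [
    [[0,0,0.006,0,0.05],[0,0,0.012,0,0.05],[0,0,0.012,0,0.05]]
  ]
}}

```text
t: 24.9
position: [0.4388, -0.3672, 0.0155]
tool_rot: [-0.041, 0.999, -0.0, 0.0]
wrist_force: [1.1, 0.5, 0.6]
opening: 0.0146
gripper_force: 60.0
```

```bash
python3 f.py
```

```text
[ 1.0605  0.1527  0.3692 -0.0076 -0.1509 -0.0036] [ 0.4388 -0.3673  0.0156]
```

Emit:
{"api": "play_rows", "payload": {
  "steps": [
    [[0,0,0,0,0.05],[0,0,0,0,0.05],[0,0,0.004,0,0.05],[0,0,0.008,0,0.05],[0,0,0.008,0,0.05]]
  ],
  "force": 10
}}

```text
t: 25.47
position: [0.4385, -0.3671, 0.0139]
tool_rot: [-0.041, 0.999, 0.0, 0.0]
wrist_force: [-1.1, 1.0, 2.6]
opening: 0.0158
gripper_force: 10.0
```

```bash
python3 f.py
```

```text
[-0.6492  0.9456  1.8611  0.2501  0.1447  0.0192] [ 0.4385 -0.3671  0.0139]
```

Emit:
{"api": "play_rows", "payload": {
  "steps": [
    [[0,0,0,0,0.22],[0,0,0,0,0.28],[0,0,0,0,0.28],[0,0,0,0,0.28],[0,0,0,0,0.15],[0,0,0,0,0.05],[0,0,0,0,0.05],[0,0,0,0,0.05],[0,0,0,0,0.05],[0.005,0,0,0,0.05],[0.01,0,0,0,0.05],[0.015,0,0,0,0.05],[0.015,0,0,0,0.05]]
  ],
  "force": 12
}}

```text
t: 26.7
position: [0.4354, -0.3674, 0.014]
tool_rot: [-0.041, 0.999, -0.0, -0.0]
wrist_force: [0.8, 0.3, -0.9]
opening: 0.0152
gripper_force: 12.0
```

```bash
python3 f.py
```

```text
[-0.0178  0.402  -0.264   0.0651  0.1112  0.0333] [ 0.4353 -0.3674  0.0139]
```

Emit:
{"api": "play_rows", "payload": {
  "steps": [
    [[0.005,0,0,0,0.05],[0.01,0,0,0,0.05],[0.01,0,0,0,0.05]]
  ]
}}

```text
t: 27.1
position: [0.4335, -0.3676, 0.0139]
tool_rot: [-0.041, 0.999, -0.0, 0.0]
wrist_force: [0.7, -0.5, 0.5]
opening: 0.0155
gripper_force: 12.0
```

```bash
python3 f.py
```

```text
[ 0.3049  0.4431  0.195   0.0064  0.0181 -0.0119] [ 0.4334 -0.3676  0.0139]
```

Emit:
{"api": "play_rows", "payload": {
  "steps": [
    [[0.005,0,0,0,0.05],[0.01,0,0,0,0.05],[0.015,0,0,0,0.05],[0.015,0,0,0,0.05]]
  ]
}}

```text
t: 27.58
position: [0.4322, -0.3676, 0.0141]
tool_rot: [-0.041, 0.999, -0.0, 0.001]
wrist_force: [9.2, 0.0, -4.6]
opening: 0.0158
gripper_force: 12.0
```

```bash
python3 f.py
```

```text
[ 9.2238  0.1911 -4.6939  0.0667 -2.2314 -0.0276] [ 0.4322 -0.3676  0.0141]
```

Shoulder bears on the plate (9 N). Release and lift clear.

Emit:
{"api": "play_rows", "payload": {
  "steps": [
    [[0,0,0,0,0.2],[0,0,0,0,0.26],[0,0,0,0,0.3],[0,0,0,0,0.3],[0,0,0,0,0.3],[0,0,-0.1,0,0.3],[0,0,-0.25,0,0.3],[0,0,-0.45,0,0.3],[0,0,-0.65,0,0.3],[0,0,-0.85,0,0.3],[0,0,-1,0,0.3],[0,0,-1,0,0.3]]
  ]
}}

```text
t: 28.73
position: [0.4321, -0.3697, 0.2199]
tool_rot: [-0.041, 0.999, -0.002, 0.003]
wrist_force: [-0.6, 0.5, -0.7]
opening: 0.0279
gripper_force: 0.0
```

```bash
python3 - <<'E'
from h import *
from g import go
c=np.array([.655,-.0151,-.1881]);print("raw handle",body(c,[(-.155,.1300,.104)]))
go((.528,.1412,.3),-10.6)
s=r.sense();print(s["joint_positions"])
b=r.capture("side")[:,:,::-1].copy();cv2.imwrite("pics/s7.png",b)
q=[.4611,-.3657,3.2256]
# dark knob + steel in the rest: compare with empty-rest image
b0=cv2.imread("pics/side0.png");d=np.abs(b.astype(int)-b0).sum(2)
k=(b.max(2)<60)&(b0.max(2)>70)
yy,xx=np.nonzero(k[275:345,250:330]);print("knob px",xx.mean()+250,yy.mean()+275,len(xx),xx.min()+250,xx.max()+250)
print("pred knob top face centre",proj("side",body(q,[(-.0445,0,.063),(-.022,0,.063),(-.067,0,.063),(.098,0,.048),(.075,0,.048)])))
E
```

```text
raw handle [[0.527  0.1416 0.104 ]]
frac [-0.688   2.5051 -0.4074] twist 0.584792005657065 | now [ 0.4321 -0.3697  0.2199] yaw 94.66 F [-0.5555  0.4779 -0.6737] t 28.7333 open 0.02792881027227702 j7 2.496110088746475
[ 0.1337  0.3196  0.6492  1.7337 -0.2115  1.1508  2.4961]
knob px 295.86764705882354 300.1617647058824 68 289 303
pred knob top face centre [[296.9152 300.8966]
 [289.2321 302.5965]
 [304.5531 299.2037]
 [247.8277 314.5887]
 [255.8488 312.8233]]
```

Knob pixels span columns 289–303, against the seated prediction of 289–304.5, so the pin is parked snug. On to the handle.

Emit:
{"api": "play_rows", "payload": {
  "steps": [
    [[-0.05,0.2,0,0,0.3],[-0.1,0.4,0,0,0.3],[-0.15,0.6,0,0,0.3],[-0.2,0.75,0,0,0.3],[-0.23,0.835,0,0,0.3],[-0.23,0.835,0,0,0.3],[-0.23,0.835,0,0,0.3]]
  ]
}}

```text
t: 29.37
position: [0.4626, -0.1968, 0.2132]
tool_rot: [-0.042, 0.999, 0.0, -0.0]
wrist_force: [0.3, -1.1, -0.0]
opening: 0.0284
gripper_force: 0.0
```

Emit:
{"api": "play_rows", "payload": {
  "steps": [
    [[-0.05,0.2,0,0,0.3],[-0.1,0.4,0,0,0.3],[-0.15,0.6,0,0,0.3],[-0.2,0.75,0,0,0.3],[-0.23,0.835,0,0,0.3],[-0.23,0.835,0,0,0.3],[-0.23,0.835,0,0,0.3]]
  ]
}}

```text
t: 29.95
position: [0.4948, -0.0282, 0.2133]
tool_rot: [-0.041, 0.999, -0.0, -0.0]
wrist_force: [0.2, -0.5, -0.4]
opening: 0.0282
gripper_force: 0.0
```

Emit:
{"api": "play_rows", "payload": {
  "steps": [
    [[-0.03,0.1,0,0.04,0.45],[-0.06,0.2,0,0.08,0.45],[-0.09,0.3,0,0.12,0.45],[-0.12,0.4,0,0.16,0.45],[-0.15,0.5,0,0.2,0.45],[-0.18,0.6,0,0.24,0.45],[-0.2,0.7,0,0.28,0.45],[-0.22,0.8,0,0.32,0.45],[-0.23,0.835,0,0.36,0.45],[-0.23,0.835,0,0.4,0.45],[-0.23,0.835,0,0.44,0.45],[-0.23,0.835,0,0.48,0.45],[-0.23,0.835,0,0.52,0.45],[-0.23,0.835,0,0.56,0.45],[-0.23,0.835,0,0.585,0.45],[-0.23,0.835,0,0.585,0.45],[-0.23,0.835,0,0.585,0.45],[-0.23,0.835,0,0.585,0.45]]
  ]
}}

```text
t: 31.45
position: [0.5274, 0.1417, 0.2138]
tool_rot: [0.769, 0.639, -0.0, 0.0]
wrist_force: [-0.2, -0.4, 0.3]
opening: 0.042
gripper_force: 0.0
```

```bash
python3 -c "
from g import *
go((.5278,.1412,.07),-10.6)"
```

```text
frac [-0.0017  0.0026  0.7189] twist 0.0005729290401226371 | now [0.5274 0.1417 0.2138] yaw -10.5 F [-0.1745 -0.4178  0.2581] t 31.45 open 0.04200229373957951 j7 -0.34513713818526437
```

Descend around the bar and close gently.

Emit:
{"api": "play_rows", "payload": {
  "steps": [
    [[0,0.002,0.15,0,0.45],[0,0.002,0.3,0,0.45],[0,0.002,0.4,0,0.45],[0,0.002,0.5,0,0.45],[0,0.002,0.58,0,0.45],[0,0.002,0.64,0,0.45],[0,0.002,0.69,0,0.45],[0,0.002,0.72,0,0.45],[0,0.002,0.72,0,0.45]]
  ]
}}

```text
t: 32.2
position: [0.5272, 0.1425, 0.0691]
tool_rot: [0.769, 0.639, -0.001, -0.0]
wrist_force: [-0.7, 0.1, -0.0]
opening: 0.0423
gripper_force: 0.0
```

Emit:
{"api": "play_rows", "payload": {
  "steps": [
    [[0,0,0,0,0.3],[0,0,0,0,0.2],[0,0,0,0,0.1],[0,0,0,0,0.03],[0,0,0,0,0.03],[0,0,0,0,0.03]]
  ],
  "force": 8
}}

```text
t: 32.7
position: [0.5272, 0.143, 0.0701]
tool_rot: [0.769, 0.639, -0.0, -0.0]
wrist_force: [-5.6, 0.4, 6.1]
opening: 0.0117
gripper_force: 8.0
```

```bash
python3 f.py;python3 -c "
from g import *
go((.5278,.1412,.07),-10.6)"
```

```text
[-5.2595  0.2553  6.4271  0.1141  1.2388 -0.0144] [0.5272 0.1429 0.0701]
frac [-0.0081  0.0047  0.0005] twist 2.4146124701474037e-05 | now [0.5272 0.143  0.0701] yaw -10.6 F [-4.7671  0.2833  5.8616] t 32.85 open 0.011161074099829369 j7 -0.23943881637822573
```

Emit:
{"api": "play_rows", "payload": {
  "steps": [
    [[0,0,0,0,0.3],[0,-0.005,0,0,0.4],[0,-0.005,0.01,0,0.4],[0,-0.005,0.025,0,0.4],[0,-0.005,0.025,0,0.3],[0,-0.005,0.025,0,0.2],[0,-0.005,0.025,0,0.1],[0,-0.005,0.025,0,0.03],[0,-0.005,0.025,0,0.03],[0,-0.005,0.025,0,0.03],[0,-0.005,0.025,0,0.03]]
  ],
  "force": 8
}}

```text
t: 33.77
position: [0.5271, 0.1428, 0.065]
tool_rot: [0.769, 0.639, 0.0, 0.0]
wrist_force: [5.2, -1.0, -3.2]
opening: 0.0116
gripper_force: 8.0
```

```bash
python3 f.py;python3 -c "
from g import *
go((.5278,.1412,.07),-10.6)"
```

```text
[ 4.8766 -1.2812 -3.7015 -0.2611 -1.1959  0.0032] [0.5271 0.1428 0.065 ]
frac [-0.0073  0.0048 -0.025 ] twist -0.00011304771340358381 | now [0.5271 0.1428 0.065 ] yaw -10.62 F [ 5.5541 -0.9355 -3.1438] t 33.9167 open 0.011906679443039924 j7 -0.23625177663296862
```

Emit:
{"api": "play_rows", "payload": {
  "steps": [
    [[0,0.002,0,0,0.03],[0,0.002,0,0,0.03],[0,0.002,-0.013,0,0.03],[0,0.002,-0.027,0,0.03],[0,0.003,-0.053,0,0.03],[0,0.004,-0.08,0,0.03],[0,0.006,-0.106,0,0.03],[0,0.009,-0.132,0,0.03],[0,0.012,-0.159,0,0.03],[0,0.015,-0.185,0,0.03],[0,0.019,-0.211,0,0.03],[0,0.024,-0.237,0,0.03],[0,0.028,-0.263,0,0.03],[0,0.034,-0.289,0,0.03],[0,0.04,-0.315,0,0.03],[0,0.04,-0.315,0,0.03]]
  ],
  "force": 22
}}

```text
t: 35.25
position: [0.5344, 0.1414, 0.1284]
tool_rot: [0.769, 0.639, -0.0, -0.0]
wrist_force: [-0.2, -1.1, 1.2]
opening: 0.0113
gripper_force: 22.0
```

```bash
python3 f.py;python3 -c "
from g import *
go((.5278,.1412,.065),-10.6)"
```

```text
[-0.027  -0.7859  1.2871 -0.3099  0.1169 -0.0358] [0.5343 0.1414 0.128 ]
frac [-0.007  -0.0313  0.3143] twist -4.4040034737236056e-05 | now [0.5342 0.1414 0.1279] yaw -10.61 F [ 0.1224 -1.2783  1.5599] t 35.4 open 0.011042404762049577 j7 -0.2777288492117958
```

Emit:
{"api": "play_rows", "payload": {
  "steps": [
    [[0,0.006,-0.025,0,0.03],[0,0.013,-0.051,0,0.03],[0,0.021,-0.077,0,0.03],[0,0.029,-0.102,0,0.03],[0,0.038,-0.127,0,0.03],[0,0.047,-0.152,0,0.03],[0,0.057,-0.177,0,0.03],[0,0.067,-0.201,0,0.03],[0,0.077,-0.225,0,0.03],[0,0.088,-0.249,0,0.03],[0,0.1,-0.273,0,0.03],[0,0.112,-0.297,0,0.03],[0,0.124,-0.32,0,0.03],[0,0.137,-0.343,0,0.03],[0,0.15,-0.366,0,0.03],[0,0.164,-0.389,0,0.03],[0,0.178,-0.411,0,0.03],[0,0.193,-0.433,0,0.03],[0,0.208,-0.455,0,0.03],[0,0.224,-0.476,0,0.03]]
  ]
}}

```text
t: 37.07
position: [0.5763, 0.1335, 0.2234]
tool_rot: [0.769, 0.639, -0.002, -0.002]
wrist_force: [-22.1, 0.9, 6.5]
opening: 0.0113
gripper_force: 22.0
```

```bash
python3 f.py;python3 -c "
from g import *
go((.5278,.1412,.065),-10.6)"
```

```text
[-22.1825  -0.2485  11.3491  -0.0681   5.6272  -0.0413] [0.5769 0.1334 0.2241]
frac [-0.007  -0.2455  0.7965] twist 8.336234884783127e-05 | now [0.5769 0.1334 0.2241] yaw -10.58 F [-21.0028  -1.1686  15.3174] t 37.2167 open 0.011331910680305219 j7 -0.275123105482743
```

Emit:
{"api": "play_rows", "payload": {
  "steps": [
    [[0,-0.006,0,0,0.03],[0,-0.012,0,0,0.03],[0,-0.012,0,0,0.03]]
  ]
}}

```text
t: 37.47
position: [0.5768, 0.1334, 0.224]
tool_rot: [0.77, 0.639, 0.001, 0.001]
wrist_force: [0.2, -2.6, 2.5]
opening: 0.0113
gripper_force: 22.0
```

```bash
python3 f.py;python3 -c "
from g import *
go((.5278,.1412,.065),-10.6)"
```

```text
[-0.4515 -2.4257  2.4243 -0.5985  0.4328 -0.0184] [0.5765 0.1334 0.2237]
frac [-0.0066 -0.2462  0.7924] twist -0.000119935871901728 | now [0.5764 0.1334 0.2235] yaw -10.62 F [-1.8394 -3.0385  2.8068] t 37.6167 open 0.011279307033389354 j7 -0.27830994406990184
```

Emit:
{"api": "play_rows", "payload": {
  "steps": [
    [[0,0.019,-0.026,0,0.03],[0,0.039,-0.053,0,0.03],[0,0.06,-0.078,0,0.03],[0,0.082,-0.103,0,0.03],[0,0.104,-0.127,0,0.03],[0,0.127,-0.152,0,0.03],[0,0.15,-0.175,0,0.03],[0,0.174,-0.198,0,0.03],[0,0.199,-0.22,0,0.03],[0,0.199,-0.22,0,0.03]]
  ],
  "force": 30
}}

```text
t: 38.45
position: [0.6154, 0.126, 0.2684]
tool_rot: [0.77, 0.639, -0.0, -0.0]
wrist_force: [-11.3, -3.7, 12.5]
opening: 0.0111
gripper_force: 30.0
```

```bash
python3 f.py;python3 -c "
from g import *
go((.5278,.1412,.065),-10.6)"
```

```text
[-10.1845  -3.2243  11.0101  -0.8557   2.871   -0.0028] [0.6154 0.126  0.2684]
frac [-0.0062 -0.4442  1.0174] twist -0.0001224825125280265 | now [0.6154 0.126  0.2685] yaw -10.62 F [-9.4666 -4.432   9.7711] t 38.6 open 0.010571079819316733 j7 -0.24630851652154231
```

Emit:
{"api": "play_rows", "payload": {
  "steps": [
    [[0,0.015,-0.014,0,0.03],[0,0.03,-0.027,0,0.03],[0,0.046,-0.04,0,0.03],[0,0.062,-0.053,0,0.03],[0,0.078,-0.066,0,0.03],[0,0.094,-0.079,0,0.03],[0,0.11,-0.091,0,0.03],[0,0.127,-0.103,0,0.03],[0,0.138,-0.111,0,0.03],[0,0.138,-0.111,0,0.03]]
  ]
}}

```text
t: 39.43
position: [0.6423, 0.1208, 0.2904]
tool_rot: [0.77, 0.639, -0.0, -0.0]
wrist_force: [-9.6, -4.0, 7.5]
opening: 0.0112
gripper_force: 30.0
```

```bash
python3 f.py;python3 -c "
from g import *
go((.5278,.1412,.065),-10.6)"
```

```text
[-9.1911 -3.5402  6.3603 -0.8721  2.6518 -0.0318] [0.6423 0.1208 0.2904]
frac [-0.0052 -0.581   1.1271] twist -0.00012534427893832065 | now [0.6423 0.1208 0.2904] yaw -10.62 F [-9.3734 -3.9569  6.1719] t 39.5833 open 0.010772029525694251 j7 -0.22394450358219706
```

Emit:
{"api": "play_rows", "payload": {
  "steps": [
    [[0,0.006,-0.004,0,0.03],[0,0.012,-0.008,0,0.03],[0,0.018,-0.012,0,0.03],[0,0.023,-0.016,0,0.03],[0,0.023,-0.016,0,0.03]]
  ]
}}

```text
t: 40.0
position: [0.6465, 0.12, 0.2934]
tool_rot: [0.769, 0.639, -0.001, -0.0]
wrist_force: [-11.2, -3.5, 6.1]
opening: 0.0111
gripper_force: 30.0
```

```bash
python3 f.py;python3 -c "
from g import *
go((.5278,.1412,.065),-10.6)"
```

```text
[-10.9258  -3.5904   5.2747  -0.9041   2.8823  -0.0158] [0.6465 0.12   0.2934]
frac [-0.0046 -0.6019  1.1426] twist -0.00011548487223270362 | now [0.6465 0.12   0.2934] yaw -10.62 F [-10.6636  -2.7204   5.378 ] t 40.15 open 0.01077731559826572 j7 -0.22044811738821435
```

Emit:
{"api": "play_rows", "payload": {
  "steps": [
    [[0,0.006,-0.004,0,0.03],[0,0.012,-0.008,0,0.03],[0,0.018,-0.012,0,0.03],[0,0.023,-0.015,0,0.03],[0,0.023,-0.015,0,0.03]]
  ]
}}

```text
t: 40.57
position: [0.6467, 0.12, 0.2938]
tool_rot: [0.769, 0.639, -0.005, -0.004]
wrist_force: [-39.1, -1.5, -3.2]
opening: 0.0109
gripper_force: 30.0
```

```bash
python3 f.py;python3 -c "
from g import *
go((.5278,.1412,.065),-10.6)"
```

```text
[-38.1298  -1.9374  -3.38    -0.5031   9.42     0.0501] [0.6467 0.12   0.2938]
frac [-0.0022 -0.5902  1.151 ] twist 0.00017288644035681324 | now [0.6467 0.12   0.2938] yaw -10.57 F [-38.1345  -2.2978  -3.5453] t 40.7167 open 0.011315709455081282 j7 -0.2170111469820548
```

At the stop. I'll ease the push off without pulling the lid back, then let go.

Emit:
{"api": "play_rows", "payload": {
  "steps": [
    [[0,-0.009,0.005,0,0.03],[0,-0.018,0.009,0,0.03],[0,-0.018,0.009,0,0.03]]
  ],
  "force": 12
}}

```text
t: 40.97
position: [0.6468, 0.12, 0.2938]
tool_rot: [0.769, 0.639, -0.001, -0.001]
wrist_force: [-12.8, -2.5, -1.8]
opening: 0.0113
gripper_force: 12.0
```

```bash
python3 f.py
```

```text
[-13.2907  -2.9815  -1.2966  -0.8643   3.2307  -0.001 ] [0.6468 0.12   0.2938]
```

Emit:
{"api": "play_rows", "payload": {
  "steps": [
    [[0,0,0,0,0.18],[0,0,0,0,0.24],[0,0,0,0,0.3],[0,0,0,0,0.3],[0,0,0,0,0.3],[0,0,-0.05,0,0.3],[0,0,-0.15,0,0.3],[0,0,-0.3,0,0.3],[0,0,-0.4,0,0.3],[0,-0.2,-0.4,0,0.3],[0,-0.5,-0.4,0,0.3],[0,-0.8,-0.4,0,0.3],[0,-0.8,-0.4,0,0.3],[0,-0.8,-0.4,0,0.3],[0,-0.8,-0.4,0,0.3]]
  ]
}}

```text
t: 42.37
position: [0.4897, 0.1504, 0.3754]
tool_rot: [0.769, 0.64, 0.002, -0.001]
wrist_force: [0.3, -0.5, -0.1]
opening: 0.028
gripper_force: 0.0
```

```bash
python3 f.py; python3 - <<'E'
from h import *
b=r.capture("side")[:,:,::-1].copy();cv2.imwrite("pics/s8.png",b);b0=cv2.imread("pics/s7.png")
# handle of open lid: match predicted bar position with bright grey pixels; and knob still in pocket
k=(b.max(2)<60)&(cv2.imread("pics/side0.png").max(2)>70)
yy,xx=np.nonzero(k[275:345,250:330]);print("knob",xx.mean()+250,yy.mean()+275,len(xx))
c=[.655,-.0151,-.1881]
for th in(.9,.95,1.0):
    P=[(.11-.265*np.cos(th),y,.104+.265*np.sin(th)) for y in np.linspace(.09,.17,9)]
    u=proj("side",body(c,P));print(th,u[[0,-1]].round(1),[b[int(round(v[1])),int(round(v[0]))].tolist() for v in u[::4]])
y=141-0
row=int(proj("side",body(c,[(.11-.265*np.cos(1),.13,.104+.265*np.sin(1))]))[0,1])
cx=int(proj("side",body(c,[(.11-.265*np.cos(1),.13,.104+.265*np.sin(1))]))[0,0])
print(row,cx,b[row,cx-14:cx+14].tolist())
E
```

```text
[ 0.6413 -0.1758  0.0591 -0.0898  0.0535  0.0135] [0.4913 0.1495 0.3744]
knob 295.86764705882354 300.1617647058824 68
0.9 [[307.3 131.7]
 [306.9 117. ]] [[244, 248, 249], [163, 179, 193], [228, 236, 243]]
0.95 [[310.8 129.6]
 [310.2 114.9]] [[246, 249, 251], [223, 229, 232], [216, 233, 242]]
1.0 [[314.4 127.7]
 [313.7 113. ]] [[215, 213, 204], [215, 214, 203], [210, 209, 198]]
120 314 [[137, 99, 77], [101, 115, 156], [71, 120, 184], [64, 120, 187], [66, 124, 193], [69, 128, 198], [80, 132, 197], [150, 168, 191], [192, 203, 208], [213, 223, 226], [224, 231, 233], [222, 229, 231], [189, 191, 188], [201, 199, 191], [215, 214, 203], [194, 196, 191], [117, 143, 179], [104, 124, 153], [153, 155, 153], [179, 178, 168], [182, 183, 176], [143, 160, 179], [95, 138, 193], [75, 134, 205], [73, 136, 210], [71, 135, 208], [70, 133, 204], [65, 122, 194]]
```

```bash
python3 -c "
from station import r
print(r.finish_job())"
```

```text
the job is handed in; nothing more can be done
None
```

The job is handed in at about 42 s: the pin is parked in the rest with its shoulder against the plate (9 N felt), and the lid is at its stop with the handle let go; the final camera check agreed with both, but I did not check that the bystanders were undisturbed.

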